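Feeding time: uncover the dish and pour the pellets

TASK

Take the slate tile off the terracotta dish and lay it flat on the cork mat, lengthwise along it. Then pour all five food pellets out of the blue cup into the dish, from low over it, and stand the empty cup upright back in the middle tray of the wooden caddy. Leave the dish and everything else where they stand.

Things in the scene. Friction and masses are not known exactly. Their poses are not given: they have to be found in the camera images.
- caddy: fixed wooden caddy with three stepped square trays in a row along its y axis; 125 mm deep (x), 345 mm long (y). Origin on the counter under the middle tray. Tray centres at local y = -115, 0, +115 mm, tray floors 20, 60 and 100 mm above the counter, each with a rim 12 mm higher than its floor, 7 to 8 mm thick. It faces roughly the robot (-x) and stands at the left or at the right
- mid_tier (a point): centre of the floor of the caddy's middle tray (60 mm above the counter), where the cup stands; inside of the tray 109 by 101 mm; axes as the caddy
- cup: blue plastic feeding cup, 95 mm high, outer radius 30 mm at the foot and 36 mm at the rim (about 34 mm at 60 mm height), wall 3 mm, floor 5 mm, no handle, 70 g; origin at the centre of its underside, z along its axis to the mouth. Holds the five pellets (filled to about 48 mm)
- cup_rim (a point): centre of the cup's mouth, 95 mm above its origin
- dish: round terracotta dish, 50 mm high, outer radius 68 mm at the foot and 80 mm at the rim, wall 6 mm, floor 8 mm thick, 0.55 kg, loose; origin at the centre of its underside
- tile: dark slate tile 175 x 64 x 12 mm (x, y, z), 0.3 to 0.45 kg, at first lying across the dish's rim (underside 50 mm above the counter); origin at the centre of its underside
- mat: flat cork mat fixed on the counter, 210 x 115 x 4 mm (x, y, z); origin at the centre of its underside
- canister: closed glass canister, radius 41 mm, 130 mm high, on the caddy's lowest tray; origin at the centre of its underside
- hide: round domed cork hide, radius 45 mm, 58 mm high, on the caddy's highest tray; origin at the centre of its underside
- mister: white plastic bottle, radius 28 mm, 165 mm high, upright beside the dish; origin at the centre of its underside
- waterbowl: empty white ceramic bowl, rim radius 50 mm, 32 mm high, beside the dish; origin at the centre of its underside
- tong: steel feeding tong lying on the counter, 185 mm long (x), 35 mm wide, 11 mm high; origin on the counter under its middle
- thermometer: fixed white thermometer block, 25 x 60 x 55 mm, standing beside the dish; origin at the centre of its underside
- supplement: fixed white jar, radius 32 mm, 75 mm high, behind the mat; origin at the centre of its underside
- pellet1: round brown food pellet, a ball 24 mm in diameter, 14 g, origin at its centre; starts in the cup
- pellet2: round brown food pellet, a ball 24 mm in diameter, 14 g, origin at its centre; starts in the cup
- pellet3: round brown food pellet, a ball 24 mm in diameter, 14 g, origin at its centre; starts in the cup
- pellet4: round brown food pellet, a ball 24 mm in diameter, 14 g, origin at its centre; starts in the cup
- pellet5: round brown food pellet, a ball 24 mm in diameter, 14 g, origin at its centre; starts in the cup
Things that resemble listed ones, but are neither listed nor needed, are in the scene too. There is more than one size of the dish; the job needs the larger.

How it is judged:
By the outcome, as a careful person would: the job done as asked, in the order asked, and still so for the second after the job is handed in, with the robot touching nothing.
It also fails if it takes over 67 s, if anything falls off the work surface, if the arm or the gripper's body presses on something with over 40 N, if the wrist force passes 120 N, or if a joint passes its speed limit or range.

ROBOT

A 6-joint arm with a two-finger parallel gripper is mounted at the origin on the work surface. World frame = base frame: x ahead of the robot, y to its left, z up, the work surface at z = 0. Lengths are in m, angles in rad, forces in N, time in s.
With the tool pointing down it reaches from about 0.25 to 0.775 m from the base axis. Payload 4 kg.
Tool frame: the origin (TCP) lies at the centre of the arm's flange, where the gripper is bolted on; the fingertips stand ahead of it and the grasp point (between the pads) lies 180 mm ahead of it (robot.tcp_to_tips is the z of the fingertips in the tool frame, in m); z points along the fingers, y is the direction in which the jaws open and shut (so a half turn about z gives the same grasp; the last joint's range is limited). The gripper opens to 94 mm and grips with 3 to 60 N. Pads are 16 mm wide; open, the fingers measure 119 mm over their backs; the gripper's body (75 mm by 177 mm) begins 78 mm behind the grasp point.
Start: joints at [-1.443, 0.087, 1.371, -0, 1.684, -0.103], TCP at [0.126, -0.535, 0.405] pointing down, gripper open.
Joint ranges: [-3.1, 3.1], [-0.76, 2.03], [0.27, 2.55], [-1.08, 4.22], [0.17, 2.65], [-2.57, 2.57]. Speed limits (rad/s): [2.79, 2.79, 3.14, 3.14, 3.14, 3.14].

INTERFACE

Orientations are given as [roll, pitch, yaw] about the fixed x, y, z axes, in that order (R = Rz(yaw) Ry(pitch) Rx(roll)).
In Python, from bench import robot gives the robot as it stands.
- The arm moves only by the tool move_arm, never from a script. Its argument "increments" is a list that holds one entry, the list of rows, each a list of 7 numbers: the opening, from 0 (shut) to 1 (fully open), then the shift along the tool's x, y, z as a fraction of full scale, then the turn, a rotation vector about the tool's x, y, z as a fraction of full scale. In form: [[[jaw, dx, dy, dz, rx, ry, rz], ...]]. A call has 1 to 8 rows; each row is the pose to reach, as a shift and turn from the pose commanded when the call began, along the tool's axes at that moment; what a row does not reach only later rows make up. Full scale, the value 1, is 0.1 m for a shift and pi/2 rad for a turn. A row lasts 1/12 s, in which the tool goes at most 41.7 mm and 7.16 degrees, less where a joint would pass 70% of its speed; a pose out of reach is approached as far as the arm can. A call with a number of a shift or a turn outside -1 to 1 is refused whole. A call with a gripper value outside its range is refused whole. The fingers move at their own pace and stop on an object; the grip force is fixed at half the most. Time passes only in rows, so rows that repeat a pose let the fingers close. It gives the time, the measured TCP pose, the force and the opening at its end, in the units of the state.
- robot.get_obs(): the state, without advancing time (a new reading comes with each control period).
- robot.snapshot(name): name is "side" or "top"; returns (picture, depth): 384x512x3 uint8, red, green, blue; 384x512 float32, m along the optical axis (not along the pixel's ray), 0 where there is no reading.
- robot.camera_params(name): a dict with "mtx" (3x3 intrinsics, pixels), "R" (3x3) and "t" (3): a world point X has camera coordinates R X + t. Camera axes: x right, y down, z forward; pixel columns grow to the right and rows downward; lengths in m; the calibration is good to about 2 mm. A picture is of the moment at which its call begins. camera_params takes no time and is no camera call.
- robot.close_job(): hands the job in, once; it reports no verdict.
The state is a dict: "time": time; "joint_positions": joint angles; "qvel": joint speeds; "joint_torque": joint torques, N m; "tool_pos": TCP position; "ee_rot": TCP orientation; "wrist_force": force on the tool from outside, world axes, zero at the start; "wrist_torque": the same for the moment, N m; "width": finger opening in m.
Only numpy, scipy, OpenCV 4.12 (cv2) and the standard library are available. Lean on these libraries where they do the work, as an engineer would, in place of code of your own. Each camera call takes 0.05 s, during which the arm holds its last target.

## Working session

There is one attempt and no reset: what is moved stays moved. The work goes in short steps, Python scripts to look and compute and a tool call to move; the robot and the scene stay as the last step left them, time stands still between calls to the robot, and variables do not carry over. Pictures are saved under pics/ and viewed, and the job is handed in when it is done.

Besides the shell and the picture viewer there is one more tool, called after "Call:" as name(argument=value, ...), one argument or row to a line, values as JSON. move_arm: Moves the arm, as the interface text tells. Its arguments: {"type":"object","properties":{"increments":{"type":"array","items":{"type":"array","items":{"type":"array","items":{"type":"number","minimum":-1,"maximum":1}}}}},"required":["increments"]}

```bash
ls; mkdir -p pics; python3 - <<'E'
from bench import robot
import cv2,numpy as np
o=robot.get_obs();print({k:np.round(v,3) for k,v in o.items()}, robot.tcp_to_tips)
for n in ['top','side']:
    p,d=robot.snapshot(n);c=robot.camera_params(n)
    np.savez(f'pics/{n}0.npz',p=p,d=d,**{k:np.array(v) for k,v in c.items()})
    cv2.imwrite(f'pics/{n}0.png',cv2.resize(p[...,::-1],(800,600),interpolation=cv2.INTER_CUBIC))
    print(n,c, 'campos',-np.array(c['R']).T@np.array(c['t']))
E
```

```text
pics
{'time': np.float64(0.0), 'joint_positions': array([-1.443,  0.088,  1.372, -0.   ,  1.684, -0.103]), 'qvel': array([-0.   , -0.   , -0.001, -0.001, -0.   ,  0.001]), 'joint_torque': array([-0.0000e+00, -3.4018e+01, -3.0242e+01,  7.2000e-02,  3.3000e-02,
       -0.0000e+00]), 'tool_pos': array([ 0.126, -0.535,  0.404]), 'ee_rot': array([-3.139, -0.   ,  0.231]), 'wrist_force': array([-0.046, -0.333,  0.392]), 'wrist_torque': array([-0.034, -0.025, -0.004]), 'width': np.float64(0.094)} 0.1992
top {'mtx': array([[436.274657  ,   0.        , 253.9907208 ],
       [  0.        , 436.274657  , 193.13699049],
       [  0.        ,   0.        ,   1.        ]]), 'R': array([[ 0.02722603, -0.99930162,  0.02559313],
       [-0.9971377 , -0.02895581, -0.06984242],
       [ 0.07053471, -0.02361835, -0.99722968]]), 't': array([-0.02105164,  0.57376516,  1.45694351])} campos [0.46993094 0.02998749 1.49351923]
side {'mtx': array([[450.08548394,   0.        , 251.09493871],
       [  0.        , 450.08548394, 187.83970865],
       [  0.        ,   0.        ,   1.        ]]), 'R': array([[-0.83570254, -0.5491273 , -0.00777729],
       [-0.36432893,  0.5649481 , -0.74033646],
       [ 0.41093272, -0.61586756, -0.67219152]]), 't': array([0.48198279, 0.27540579, 1.09267793])} campos [0.05411543 0.78202482 0.94213031]
```

View pics/top0.png

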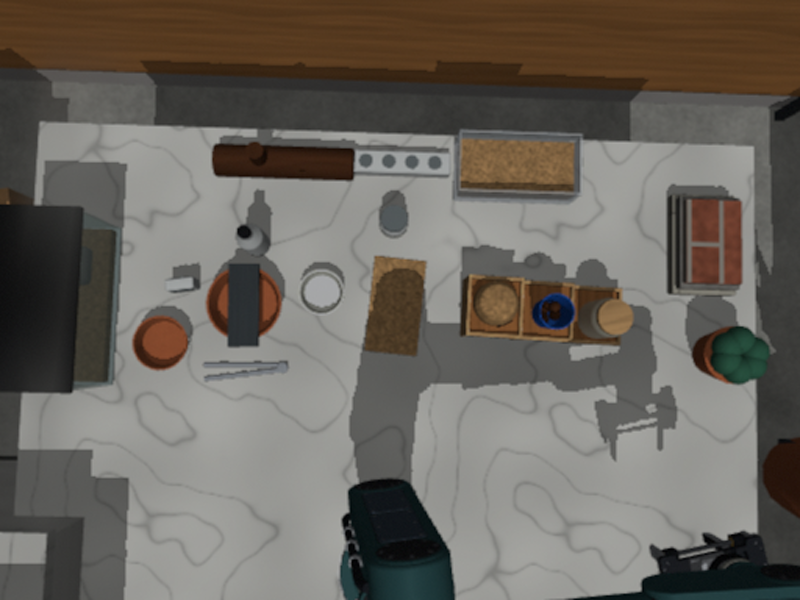

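View pics/side0.png

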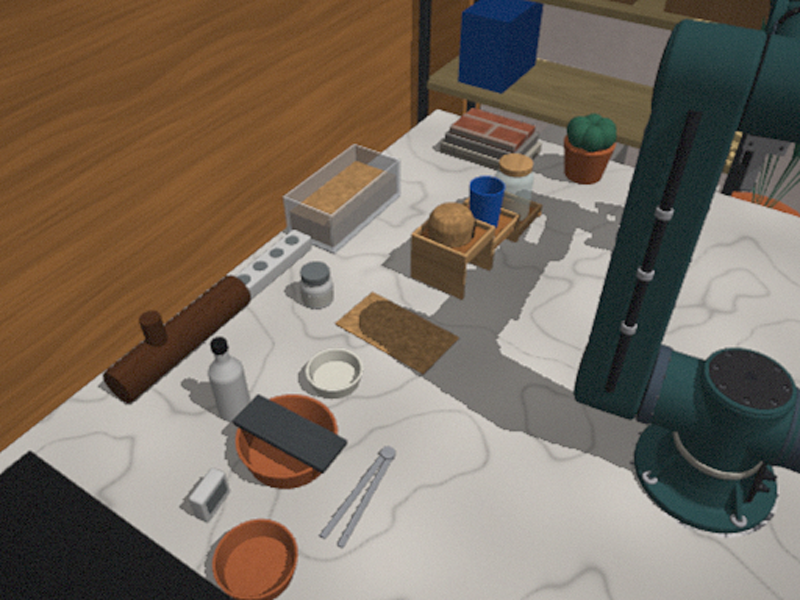

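```bash
cat > h.py <<'E'
import numpy as np,cv2
def load(f):
    z=np.load(f);return z
def pts(z):
    d=z['d'];v,u=np.mgrid[:d.shape[0],:d.shape[1]]
    K=z['mtx'];c=np.stack([(u-K[0,2])/K[0,0]*d,(v-K[1,2])/K[1,1]*d,d],-1)
    return (c-z['t'])@z['R']
def ray(z,uv,h):
    K=z['mtx'];uv=np.atleast_2d(uv).astype(float)
    c=np.c_[(uv-[K[0,2],K[1,2]])/K[0,0],np.ones(len(uv))]@z['R']
    o=-z['R'].T@z['t'];s=(h-o[2])/c[:,2]
    return o+c*s[:,None]
def proj(z,X):
    c=np.atleast_2d(X)@z['R'].T+z['t'];p=c@z['mtx'].T;return p[:,:2]/p[:,2:]
def rect(P):
    r=cv2.minAreaRect((P[:,:2]*1000).astype(np.float32));return r
E
python3 - <<'E'
from h import *
z=load('pics/top0.npz');p=z['p'];W=pts(z);hsv=cv2.cvtColor(p,cv2.COLOR_RGB2HSV)
def comp(m,u,v,name,h,circ=False):
    n,l,s,c=cv2.connectedComponentsWithStats(m.astype(np.uint8))
    u,v=int(u/1.5625),int(v/1.5625)
    k=l[v,u]
    mm=(l==k).astype(np.uint8)
    cn=max(cv2.findContours(mm,0,2)[0],key=cv2.contourArea).reshape(-1,2)
    P=ray(z,cn,h)
    print(name,k,s[k],'medz',np.median(W[mm>0][:,2]).round(4), 'rect',[np.round(a,1) for a in rect(P)],'circ',np.round(cv2.minEnclosingCircle((P[:,:2]*1000).astype(np.float32))[0],1),np.round(cv2.minEnclosingCircle((P[:,:2]*1000).astype(np.float32))[1],1))
for n,u,v in [('tile',243,300),('dish',268,310),('dishs',161,341),('mat',390,320),('matlight',413,275),('bowl',322,292),('cup',540,312),('mister',252,240),('therm',180,285),('tong',250,370),('caddy',530,290),('canister',612,318),('suppl',393,215),('hide',495,300)]:
    a,b=int(u/1.5625),int(v/1.5625);print(n,p[b,a],hsv[b,a],W[b,a].round(3))
H,S,V=hsv[...,0],hsv[...,1],hsv[...,2]
z_=W[...,2]
comp((z_>0.055)&(z_<0.07),243,300,'tile',.062)
comp((z_>0.03)&(z_<0.07),243,300,'tile+dish',.05)
comp((H<14)&(S>120),161,341,'dishs',.04)
comp((H<25)&(S>60)&(z_<0.03),390,320,'mat',.004)
comp((H>105)&(H<130)&(S>120),540,312,'cup',.155)
E
```

```text
tile [43 48 50] [99 36 50] [0.565 0.319 0.065]
dish [132  73  45] [ 10 168 132] [0.55  0.275 0.012]
dishs [132  73  46] [  9 166 132] [0.476 0.501 0.009]
mat [78 60 39] [ 16 128  78] [0.538 0.011 0.006]
matlight [79 61 40] [ 16 126  79] [ 0.636 -0.038  0.001]
bowl [165 166 167] [105   3 167] [0.595 0.159 0.005]
cup [17 33 67] [110 190  67] [ 0.554 -0.282  0.16 ]
mister [125 127 127] [ 90   4 127] [0.685 0.294 0.124]
therm [158 161 161] [ 90   5 161] [0.595 0.454 0.055]
tong [135 136 132] [ 38   8 136] [ 0.421  0.309 -0.001]
caddy [63 40 21] [ 14 170  63] [ 0.607 -0.285  0.059]
canister [144 113  77] [ 16 119 144] [ 0.546 -0.427  0.154]
suppl [82 88 90] [98 23 90] [0.755 0.011 0.073]
hide [128  99  64] [ 16 128 128] [ 0.573 -0.192  0.164]
tile 45 [ 145  169   21   53 1038] medz 0.0637 rect [array([556. , 319.8]), array([170.5,  65.3]), np.float64(1.7)] circ [556.1 319.5] 90.8
tile+dish 31 [ 131  169   49   53 1392] medz 0.0623 rect [array([556.7, 322. ]), array([171.9, 157.6]), np.float64(1.7)] circ [556.8 321.9] 91.5
dishs 166 [ 85 202  35  34 923] medz 0.009 rect [array([474.5, 494.4]), array([108.7, 111.5]), np.float64(1.6)] circ [473.3 494. ] 56.4
mat 10 [ 233  164   40   64 2014] medz 0.006 rect [array([567.8,  -1.2]), array([114.1, 208.5]), np.float64(85.4)] circ [567.9  -1.1] 116.1
cup 1 [341 188  26  22 335] medz 0.1241 rect [array([ 557. , -309.8]), array([65.1, 78.2]), np.float64(1.6)] circ [ 556.  -309.7] 41.1
```

```bash
python3 - <<'E'
from h import *
z=load('pics/top0.npz')
a=cv2.resize(z['p'][110:260,90:290,::-1],None,fx=4,fy=4,interpolation=cv2.INTER_CUBIC);cv2.imwrite('pics/c1.png',a)
a=cv2.resize(z['p'][160:235,280:430,::-1],None,fx=5,fy=5,interpolation=cv2.INTER_CUBIC);cv2.imwrite('pics/c2.png',a)
E
```

```text
(no output)
```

View pics/c1.png

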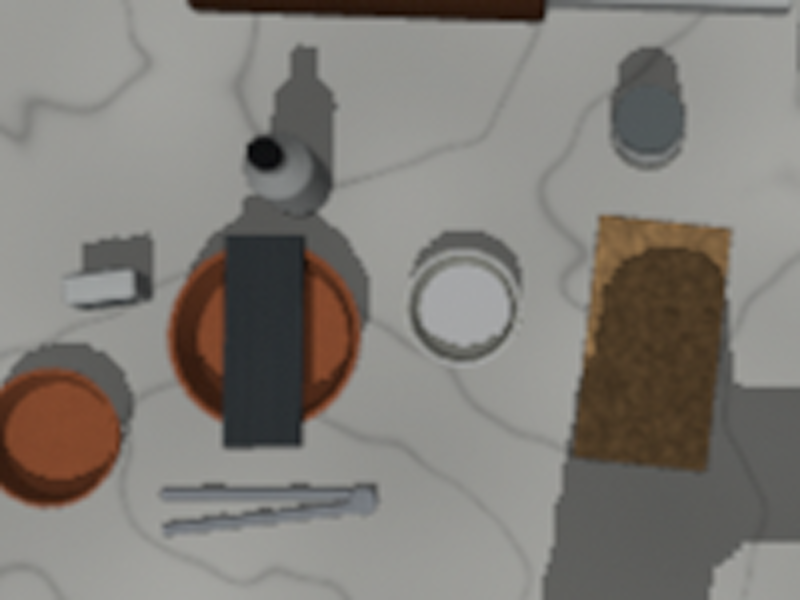

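View pics/c2.png

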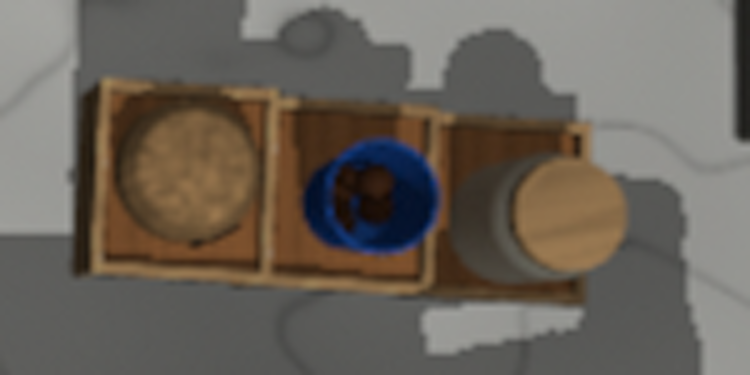

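```bash
python3 - <<'E'
from h import *
from scipy.optimize import least_squares
z=load('pics/top0.npz');s=load('pics/side0.npz')
def circfit(P):
    f=least_squares(lambda q:np.hypot(P[:,0]-q[0],P[:,1]-q[1])-q[2],[*P[:,:2].mean(0),.05],loss='soft_l1',f_scale=.002)
    return f.x.round(4),np.abs(f.fun).mean().round(4)
# dish from both views: terracotta outer hull cast at .05
for n,zz,box in [('top',z,(125,160,185,225)),('side',s,(148,250,222,315))]:
    p=zz['p'];hsv=cv2.cvtColor(p,cv2.COLOR_RGB2HSV);m=((hsv[...,0]<14)&(hsv[...,1]>130)).astype(np.uint8)
    mm=np.zeros_like(m);a,b,c,d=box;mm[b:d,a:c]=m[b:d,a:c]
    W=pts(zz);
    sel=(mm>0)&(np.abs(W[...,2]-.05)<.006)
    print(n,'rim depth pts',sel.sum(),circfit(W[sel]) if sel.sum()>20 else '')
    v,u=np.nonzero(mm);P=ray(zz,np.c_[u,v],.05)
    hull=cv2.convexHull((P[:,:2]*1e4).astype(np.int32)).reshape(-1,2)/1e4
    print(n,'hull',hull.min(0),hull.max(0),circfit(hull))
    # cup
    m=((hsv[...,0]>105)&(hsv[...,0]<130)&(hsv[...,1]>120))
    sel=m&(W[...,2]>.148)&(W[...,2]<.165)&(W[...,0]<.7)&(W[...,1]>-.4)&(W[...,1]<-.2)
    print(n,'cup rim',sel.sum(),circfit(W[sel]),W[sel].min(0).round(3),W[sel].max(0).round(3))
    # tile top side
    sel=(hsv[...,1]<90)&(p.max(2)<70)&(np.abs(W[...,2]-.062)<.008)&(np.abs(W[...,0]-.556)<.12)&(np.abs(W[...,1]-.32)<.06)
    v,u=np.nonzero(sel);print(n,'tile',rect(ray(zz,np.c_[u,v],.062)))
    # mister
    for nm,c,zl in [('mister',(.68,.31),(.02,.09)),('canister',(.546,-.427),(.14,.16)),('hide',(.575,-.2),(.12,.17)),('therm',(.59,.45),(.045,.06)),('bowl',(.6,.16),(.025,.036))]:
        sel=(np.hypot(W[...,0]-c[0],W[...,1]-c[1])<.07)&(W[...,2]>zl[0])&(W[...,2]<zl[1])
        if sel.sum()>10: print('  ',nm,sel.sum(),W[sel].mean(0).round(3),W[sel].min(0).round(3),W[sel].max(0).round(3))
    # mat
    sel=(np.abs(hsv[...,0].astype(int)-16)<8)&(hsv[...,1]>80)&(np.hypot(W[...,0]-.568,W[...,1])<.13)&(W[...,2]<.02)
    v,u=np.nonzero(sel);print(n,'mat',rect(ray(zz,np.c_[u,v],.004)))
print('tray corners .072',ray(z,np.array([(275,95),(440,105),(432,290),(270,275)])/5.+[280,160],.072).round(3))
print('hi tray corners .112',ray(z,np.array([(97,80),(278,90),(270,275),(95,270)])/5.+[280,160],.112).round(3))
print('tong',ray(z,np.array([(160,495),(375,490),(370,512),(165,532)])/4.+[90,110],.005).round(3))
E
```

```text
top rim depth pts 162 (array([0.561 , 0.3204, 0.0744]), np.float64(0.0019))
top hull [0.4948 0.2432] [0.6304 0.3976] (array([0.5622, 0.3203, 0.0769]), np.float64(0.0004))
top cup rim 83 (array([ 0.5548, -0.3147,  0.0339]), np.float64(0.001)) [ 0.524 -0.349  0.148] [ 0.59  -0.28   0.164]
top tile ((556.3228759765625, 318.1299133300781), (170.62779235839844, 62.05301284790039), 2.3732590675354004)
   mister 277 [0.642 0.307 0.06 ] [0.611 0.275 0.02 ] [0.707 0.353 0.09 ]
   canister 426 [ 0.548 -0.432  0.152] [ 0.512 -0.47   0.14 ] [ 0.581 -0.398  0.16 ]
   hide 672 [ 0.568 -0.197  0.152] [ 0.522 -0.256  0.12 ] [ 0.616 -0.145  0.165]
   therm 191 [0.591 0.441 0.054] [0.544 0.382 0.045] [0.613 0.487 0.06 ]
   bowl 150 [0.591 0.165 0.031] [0.542 0.113 0.025] [0.637 0.211 0.036]
top mat ((568.055908203125, -1.1581802368164062), (112.14461517333984, 207.31195068359375), 85.31365203857422)
side rim depth pts 288 (array([0.5608, 0.323 , 0.0755]), np.float64(0.0014))
side hull [0.4737 0.2461] [0.6309 0.4091] (array([0.5528, 0.3281, 0.0823]), np.float64(0.0031))
side cup rim 73 (array([ 0.5547,
[... 309 characters left out ...]
0.513 -0.473  0.14 ] [ 0.583 -0.395  0.153]
   hide 575 [ 0.562 -0.185  0.143] [ 0.523 -0.239  0.12 ] [ 0.613 -0.153  0.159]
   therm 367 [0.592 0.449 0.052] [0.544 0.382 0.045] [0.612 0.489 0.06 ]
   bowl 231 [0.593 0.159 0.03 ] [0.54  0.112 0.025] [0.641 0.211 0.036]
side mat ((566.60302734375, 3.885417938232422), (114.04753875732422, 207.6761474609375), 85.61428833007812)
tray corners .072 [[ 0.625 -0.269  0.072]
 [ 0.621 -0.378  0.072]
 [ 0.5   -0.374  0.072]
 [ 0.506 -0.267  0.072]]
hi tray corners .112 [[ 0.627 -0.146  0.112]
 [ 0.624 -0.262  0.112]
 [ 0.505 -0.259  0.112]
 [ 0.505 -0.147  0.112]]
tong [[0.426 0.409 0.005]
 [0.435 0.229 0.005]
 [0.416 0.232 0.005]
 [0.395 0.404 0.005]]
```

```bash
cat > plan.py <<'E'
import numpy as np
from scipy.spatial.transform import Rotation as Ro
def R6(rpy): return Ro.from_euler('xyz',rpy)
def plan(wps,start=None,maxs=0.098):
    """wps: list of (xyz, Rotation). splits; prints dx..rz in units, and rows needed"""
    from bench import robot
    o=robot.get_obs()
    p,R=(o['tool_pos'],R6(o['ee_rot'])) if start is None else start
    print('from',np.round(p,4),np.round(R.as_euler('xyz'),3),'t',round(float(o['time']),2))
    for q,S in wps:
        q=np.array(q,float)
        while True:
            d=R.inv().apply(q-p);w=(R.inv()*S).as_rotvec()
            f=min(1,maxs/max(1e-9,np.abs(d).max()),1.5/max(1e-9,np.linalg.norm(w)))
            dd=np.round(d*f/.1,3);ww=np.round(w*f/(np.pi/2),3)
            rows=int(np.ceil(max(np.linalg.norm(dd)*.1/.0417,np.degrees(np.linalg.norm(ww)*np.pi/2)/7.16,1)))
            p=p+R.apply(dd*.1);R=R*Ro.from_rotvec(ww*np.pi/2)
            print(list(map(float,dd)),list(map(float,ww)),'rows',rows,'->',p.round(3))
            if f==1: break
E
python3 - <<'E'
from plan import *
D=lambda y:R6([np.pi,0,y])
plan([((.555,.320,.40),D(.026)),((.555,.320,.2507),D(.026))])
E
```

```text
from [ 0.1258 -0.5353  0.4037] [-3.14  -0.     0.231] t 0.1
[0.819, -0.98, 0.007] [-0.0, 0.0, 0.017] rows 4 -> [ 0.183 -0.421  0.403]
[0.775, -0.98, 0.007] [-0.0, 0.0, 0.017] rows 3 -> [ 0.239 -0.31   0.403]
[0.733, -0.98, 0.007] [-0.0, 0.0, 0.017] rows 3 -> [ 0.294 -0.2    0.402]
[0.693, -0.98, 0.006] [-0.0, 0.0, 0.016] rows 3 -> [ 0.348 -0.093  0.402]
[0.657, -0.98, 0.006] [-0.0, 0.0, 0.016] rows 3 -> [0.401 0.013 0.401]
[0.622, -0.98, 0.006] [-0.0, 0.0, 0.016] rows 3 -> [0.453 0.116 0.401]
[0.588, -0.98, 0.006] [-0.001, 0.0, 0.016] rows 3 -> [0.504 0.219 0.401]
[0.556, -0.98, 0.005] [-0.0, 0.0, 0.015] rows 3 -> [0.555 0.319 0.4  ]
[0.004, -0.008, 0.0] [-0.0, 0.0, 0.0] rows 1 -> [0.555 0.32  0.4  ]
[0.0, 0.0, 0.98] [-0.0, 0.0, 0.0] rows 3 -> [0.555 0.32  0.302]
[0.0, 0.001, 0.513] [-0.0, 0.0, 0.0] rows 2 -> [0.555 0.32  0.251]
```

Call:
move_arm(
  increments=[
    [[1, 0.82, -0.98, 0, 0, 0, 0.017], [1, 0.82, -0.98, 0, 0, 0, 0.017], [1, 0.82, -0.98, 0, 0, 0, 0.017], [1, 0.82, -0.98, 0, 0, 0, 0.017]],
  ],
)

```text
time: 0.43
tool_pos: [0.1851, -0.4168, 0.4043]
ee_rot: [-3.138, -0.002, 0.209]
wrist_force: [-0.0, -0.7, -0.4]
width: 0.0938
```

Call:
move_arm(
  increments=[
    [[1, 0.775, -0.98, 0, 0, 0, 0.017], [1, 0.775, -0.98, 0, 0, 0, 0.017], [1, 0.775, -0.98, 0, 0, 0, 0.017], [1, 0.775, -0.98, 0, 0, 0, 0.017]],
  ],
)

```text
time: 0.77
tool_pos: [0.2411, -0.3052, 0.4048]
ee_rot: [-3.14, -0.002, 0.185]
wrist_force: [-0.1, 0.1, 1.4]
width: 0.0941
```

Call:
move_arm(
  increments=[
    [[1, 0.733, -0.98, 0, 0, 0, 0.017], [1, 0.733, -0.98, 0, 0, 0, 0.017], [1, 0.733, -0.98, 0, 0, 0, 0.017], [1, 0.733, -0.98, 0, 0, 0, 0.017]],
  ],
)

```text
time: 1.1
tool_pos: [0.296, -0.1961, 0.4049]
ee_rot: [-3.14, -0.002, 0.16]
wrist_force: [-0.6, 0.6, -0.8]
width: 0.094
```

Call:
move_arm(
  increments=[
    [[1, 0.693, -0.98, 0, 0, 0, 0.017], [1, 0.693, -0.98, 0, 0, 0, 0.017], [1, 0.693, -0.98, 0, 0, 0, 0.017]],
  ],
)

```text
time: 1.35
tool_pos: [0.3483, -0.0927, 0.4047]
ee_rot: [3.141, -0.0, 0.121]
wrist_force: [0.3, -0.4, 0.7]
width: 0.0937
```

Call:
move_arm(
  increments=[
    [[1, 0.657, -0.98, 0, 0, 0, 0.017], [1, 0.657, -0.98, 0, 0, 0, 0.017], [1, 0.657, -0.98, 0, 0, 0, 0.017]],
  ],
)

```text
time: 1.6
tool_pos: [0.4021, 0.0137, 0.4045]
ee_rot: [3.141, -0.001, 0.097]
wrist_force: [0.9, -1.2, -0.2]
width: 0.0937
```

Call:
move_arm(
  increments=[
    [[1, 0.622, -0.98, 0, 0, 0, 0.017], [1, 0.622, -0.98, 0, 0, 0, 0.017], [1, 0.622, -0.98, 0, 0, 0, 0.017]],
  ],
)

```text
time: 1.85
tool_pos: [0.455, 0.1175, 0.4041]
ee_rot: [3.141, -0.0, 0.071]
wrist_force: [-0.0, -1.2, 1.0]
width: 0.0938
```

Call:
move_arm(
  increments=[
    [[1, 0.588, -0.98, 0, 0, 0, 0.017], [1, 0.588, -0.98, 0, 0, 0, 0.017], [1, 0.588, -0.98, 0, 0, 0, 0.017]],
  ],
)

```text
time: 2.1
tool_pos: [0.5071, 0.2195, 0.4035]
ee_rot: [3.141, 0.0, 0.045]
wrist_force: [0.8, -0.9, 0.7]
width: 0.0941
```

Call:
move_arm(
  increments=[
    [[1, 0.556, -0.98, 0, 0, 0, 0.014], [1, 0.556, -0.98, 0, 0, 0, 0.014], [1, 0.556, -0.98, 0, 0, 0, 0.014], [1, 0.556, -0.98, 0, 0, 0, 0.014]],
  ],
)

```text
time: 2.43
tool_pos: [0.5592, 0.3215, 0.4009]
ee_rot: [3.141, 0.003, 0.025]
wrist_force: [-0.2, -0.7, -1.7]
width: 0.0942
```

```bash
python3 - <<'E'
from plan import *
from bench import robot
D=lambda y:R6([np.pi,0,y])
plan([((.555,.320,.2507),D(.026))])
o=robot.get_obs();print(o['joint_positions'].round(3),o['qvel'].round(2))
E
```

```text
from [0.5592 0.3215 0.4009] [3.141e+00 3.000e-03 2.500e-02] t 2.43
[-0.025, 0.009, 0.98] [0.0, 0.001, -0.0] rows 3 -> [0.556 0.32  0.303]
[-0.014, 0.004, 0.522] [0.0, 0.001, -0.0] rows 2 -> [0.555 0.32  0.251]
[4.340e-01 3.030e-01 1.126e+00 1.000e-03 1.715e+00 1.979e+00] [-0.05 -0.08  0.08 -0.05  0.05 -0.03]
```

Call:
move_arm(
  increments=[
    [[1, -0.04, 0.015, 0.3, 0, 0, 0], [1, -0.04, 0.015, 0.6, 0, 0, 0], [1, -0.04, 0.015, 0.9, 0, 0, 0], [1, -0.04, 0.015, 0.9, 0, 0, 0], [1, -0.04, 0.015, 0.9, 0, 0, 0]],
  ],
)

```text
time: 2.85
tool_pos: [0.5527, 0.3151, 0.3121]
ee_rot: [3.139, 0.005, 0.021]
wrist_force: [-1.2, 0.5, 0.6]
width: 0.0941
```

```bash
python3 - <<'E'
from plan import *
from bench import robot
import cv2
D=lambda y:R6([np.pi,0,y])
p,d=robot.snapshot('side');c=robot.camera_params('side');cv2.imwrite('pics/s1.png',cv2.resize(p[200:384,60:300,::-1],None,fx=3,fy=3))
plan([((.555,.320,.2507),D(.026))])
E
```

```text
from [0.5532 0.3156 0.315 ] [3.141 0.    0.021] t 2.9
[0.019, -0.044, 0.643] [0.0, 0.0, -0.003] rows 2 -> [0.555 0.32  0.251]
```

View pics/s1.png

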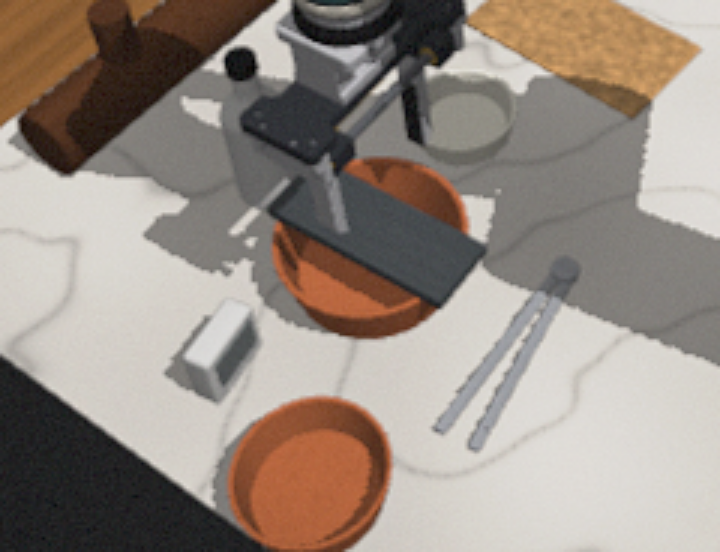

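Call:
move_arm(
  increments=[
    [[1, 0.02, -0.044, 0.25, 0, 0, 0], [1, 0.02, -0.044, 0.5, 0, 0, 0], [1, 0.02, -0.044, 0.64, 0, 0, 0], [1, 0.02, -0.044, 0.64, 0, 0, 0], [1, 0.02, -0.044, 0.64, 0, 0, 0]],
  ],
)

```text
time: 3.32
tool_pos: [0.5551, 0.321, 0.2527]
ee_rot: [-3.141, -0.003, 0.022]
wrist_force: [0.5, 0.9, 0.4]
width: 0.0943
```

```bash
python3 - <<'E'
from plan import *
from bench import robot
import cv2
D=lambda y:R6([np.pi,0,y])
p,d=robot.snapshot('side');cv2.imwrite('pics/s2.png',cv2.resize(p[200:384,60:300,::-1],None,fx=3,fy=3))
plan([((.555,.320,.2507),D(.026))])
E
```

```text
from [0.5553 0.3212 0.2537] [-3.14  -0.004  0.022] t 3.37
[-0.004, 0.012, 0.03] [-0.001, -0.003, -0.003] rows 1 -> [0.555 0.32  0.251]
```

View pics/s2.png

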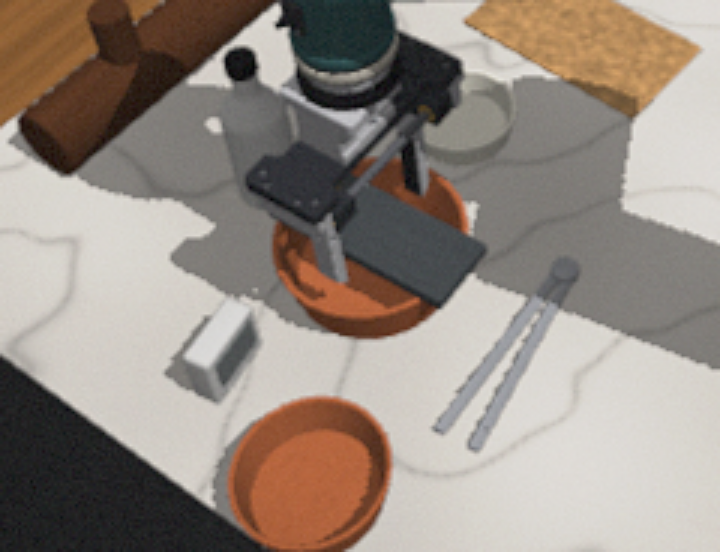

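Call:
move_arm(
  increments=[
    [[1, -0.004, 0.012, 0.025, 0, -0.003, -0.002], [0.5, -0.004, 0.012, 0.025, 0, -0.003, -0.002], [0.5, -0.004, 0.012, 0.025, 0, -0.003, -0.002], [0.5, -0.004, 0.012, 0.025, 0, -0.003, -0.002], [0.5, -0.004, 0.012, 0.025, 0, -0.003, -0.002], [0.5, -0.004, 0.012, 0.025, 0, -0.003, -0.002], [0.5, -0.004, 0.012, 0.025, 0, -0.003, -0.002], [0.5, -0.004, 0.012, 0.025, 0, -0.003, -0.002]],
  ],
)

```text
time: 4.03
tool_pos: [0.5539, 0.3203, 0.2484]
ee_rot: [-3.141, 0.004, 0.025]
wrist_force: [0.1, 1.7, 0.3]
width: 0.0636
```

```bash
python3 - <<'E'
from plan import *
from bench import robot
o=robot.get_obs();print(o['width'],o['wrist_force'].round(1),o['tool_pos'].round(4),o['ee_rot'].round(3))
D=lambda y:R6([np.pi,0,y])
p,R=o['tool_pos'],R6(o['ee_rot'])
plan([((p[0],p[1],.34),D(.022)),((.5665,.001,.34),D(-.08+0)),((.5665,.001,.21),D(-.08))])
E
```

```text
0.06362287862786431 [0.1 1.7 0.3] [0.5539 0.3203 0.2484] [-3.141  0.004  0.025]
from [0.5539 0.3203 0.2484] [-3.141  0.004  0.025] t 4.03
[-0.004, -0.001, -0.916] [-0.001, 0.003, 0.002] rows 3 -> [0.554 0.32  0.34 ]
[0.017, 0.98, 0.001] [0.0, -0.0, 0.02] rows 3 -> [0.558 0.222 0.34 ]
[0.048, 0.98, 0.001] [0.0, -0.0, 0.02] rows 3 -> [0.562 0.124 0.34 ]
[0.078, 0.98, 0.0] [0.0, -0.0, 0.02] rows 3 -> [0.565 0.026 0.34 ]
[0.028, 0.25, 0.001] [0.0, -0.0, 0.005] rows 1 -> [0.566 0.001 0.34 ]
[-0.0, -0.001, 0.98] [0.0, -0.0, 0.0] rows 3 -> [0.567 0.001 0.242]
[-0.001, -0.0, 0.32] [0.0, -0.0, 0.0] rows 1 -> [0.566 0.001 0.21 ]
```

Call:
move_arm(
  increments=[
    [[0.5, 0, 0, -0.2, 0, 0, 0], [0.5, 0, 0, -0.5, 0, 0, 0], [0.5, 0, 0, -0.9, 0, 0, 0], [0.5, 0, 0, -0.9, 0, 0, 0]],
  ],
)

```text
time: 4.37
tool_pos: [0.5554, 0.3203, 0.3462]
ee_rot: [-3.137, -0.007, 0.025]
wrist_force: [2.6, 0.7, -2.2]
width: 0.0632
```

Call:
move_arm(
  increments=[
    [[0.5, 0.017, 0.25, 0, 0, 0, 0.005], [0.5, 0.017, 0.55, 0, 0, 0, 0.02], [0.5, 0.017, 0.98, 0, 0, 0, 0.02]],
  ],
)

```text
time: 4.62
tool_pos: [0.5578, 0.2241, 0.3358]
ee_rot: [3.141, 0.008, -0.003]
wrist_force: [0.7, -0.9, -3.9]
width: 0.0638
```

Call:
move_arm(
  increments=[
    [[0.5, 0.05, 0.33, 0, 0, 0, 0.02], [0.5, 0.05, 0.66, 0, 0, 0, 0.02], [0.5, 0.05, 0.98, 0, 0, 0, 0.02]],
  ],
)

```text
time: 4.87
tool_pos: [0.5623, 0.1235, 0.3357]
ee_rot: [3.14, 0.008, -0.038]
wrist_force: [0.8, -0.3, -4.8]
width: 0.0637
```

Call:
move_arm(
  increments=[
    [[0.5, 0.08, 0.33, 0, 0, 0, 0.02], [0.5, 0.08, 0.66, 0, 0, 0, 0.02], [0.5, 0.08, 0.98, 0, 0, 0, 0.02], [0.5, 0.08, 0.98, 0, 0, 0, 0.02]],
  ],
)

```text
time: 5.2
tool_pos: [0.5666, 0.0217, 0.3358]
ee_rot: [3.136, 0.008, -0.076]
wrist_force: [0.8, -0.4, -5.5]
width: 0.0636
```

Call:
move_arm(
  increments=[
    [[0.5, 0.03, 0.25, 0, 0, 0, 0.005], [0.5, 0.03, 0.25, 0.3, 0, 0, 0.005], [0.5, 0.03, 0.25, 0.6, 0, 0, 0.005], [0.5, 0.03, 0.25, 0.8, 0, 0, 0.005], [0.5, 0.03, 0.25, 0.8, 0, 0, 0.005]],
  ],
)

```text
time: 5.62
tool_pos: [0.5653, 0.0021, 0.2502]
ee_rot: [3.141, 0.02, -0.077]
wrist_force: [-1.1, 0.6, -5.7]
width: 0.0634
```

```bash
python3 - <<'E'
from plan import *
from bench import robot
import cv2
D=lambda y:R6([np.pi,0,y])
p,d=robot.snapshot('side');cv2.imwrite('pics/s3.png',cv2.resize(p[150:334,130:370,::-1],None,fx=3,fy=3))
o=robot.get_obs();print(o['width'],o['wrist_force'].round(1))
plan([((.567,.001,.215),D(-.08))])
E
```

```text
0.06374192212432328 [ 0.5 -0.3 -4.5]
from [0.5663 0.0022 0.2533] [ 3.141  0.015 -0.077] t 5.67
[0.014, 0.012, 0.383] [0.0, 0.01, 0.002] rows 1 -> [0.567 0.001 0.215]
```

View pics/s3.png

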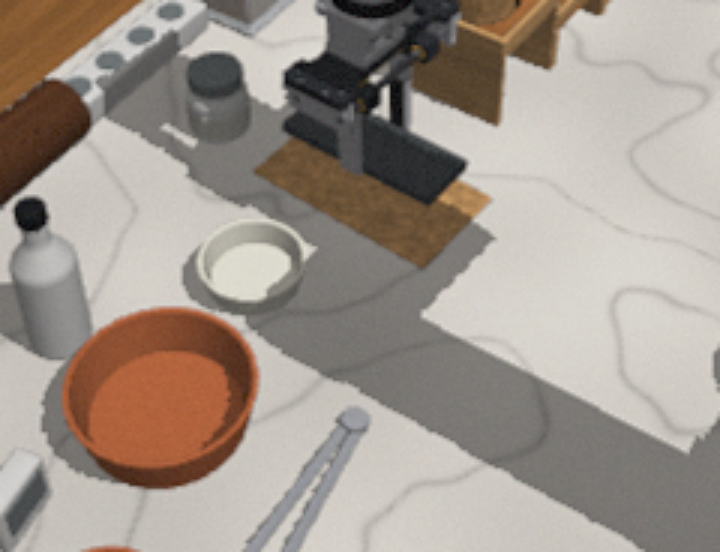

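Call:
move_arm(
  increments=[
    [[0.5, 0.015, 0.01, 0.2, 0, 0.004, 0.002], [0.5, 0.015, 0.01, 0.38, 0, 0.004, 0.002], [0.5, 0.015, 0.01, 0.38, 0, 0.004, 0.002], [0.5, 0.015, 0.01, 0.38, 0, 0.004, 0.002], [0.5, 0.015, 0.01, 0.38, 0, 0.004, 0.002]],
  ],
)

```text
time: 6.08
tool_pos: [0.57, 0.001, 0.222]
ee_rot: [3.141, -0.005, -0.08]
wrist_force: [0.1, -0.3, -4.7]
width: 0.0636
```

```bash
python3 - <<'E'
from plan import *
from bench import robot
import cv2
from h import *
D=lambda y:R6([np.pi,0,y])
p,d=robot.snapshot('side');c=robot.camera_params('side');z=dict(p=p,d=d,**c)
cv2.imwrite('pics/s4.png',cv2.resize(p[150:280,200:330,::-1],None,fx=4,fy=4))
W=pts(z);hsv=cv2.cvtColor(p,cv2.COLOR_RGB2HSV)
sel=(p.max(2)<75)&(hsv[...,1]<90)&(np.abs(W[...,0]-.567)<.1)&(np.abs(W[...,1])<.05)&(W[...,2]>.01)&(W[...,2]<.06)
P=W[sel];A=np.c_[P[:,:2]-[.567,0],np.ones(len(P))];co=np.linalg.lstsq(A,P[:,2],rcond=None)[0];r=P[:,2]-A@co
k=abs(r)<.006;co=np.linalg.lstsq(A[k],P[k,2],rcond=None)[0];print('tile plane slope x,y, z',co.round(4),k.sum())
o=robot.get_obs();print(o['width'],o['wrist_force'].round(1))
plan([((.567,.001,.2045),D(-.08))])
E
```

```text
tile plane slope x,y, z [ 0.0089 -0.0379  0.0341] 662
0.0636513493008059 [ 0.7  0.1 -4.1]
from [0.5701 0.0009 0.2224] [ 3.141 -0.005 -0.08 ] t 6.13
[-0.032, 0.001, 0.179] [0.0, -0.003, 0.0] rows 1 -> [0.567 0.001 0.204]
```

View pics/s4.png

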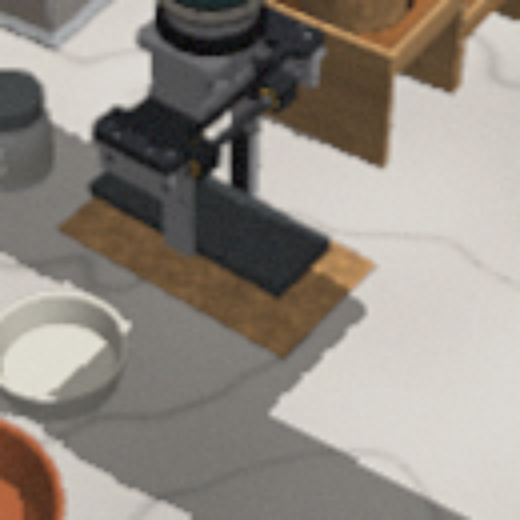

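Call:
move_arm(
  increments=[
    [[0.5, -0.02, 0, 0.08, 0, -0.002, 0], [0.5, -0.02, 0, 0.14, 0, -0.002, 0], [0.5, -0.02, 0, 0.17, 0, -0.002, 0], [0.5, -0.02, 0, 0.18, 0, -0.002, 0], [0.5, -0.02, 0, 0.18, 0, -0.002, 0], [0.5, -0.02, 0, 0.18, 0, -0.002, 0]],
  ],
)

```text
time: 6.63
tool_pos: [0.5671, 0.001, 0.2035]
ee_rot: [3.141, 0.002, -0.08]
wrist_force: [-5.2, -0.2, 6.4]
width: 0.0636
```

```bash
python3 - <<'E'
from plan import *
from bench import robot
D=lambda y:R6([np.pi,0,y])
o=robot.get_obs();print(o['width'],o['wrist_force'].round(1))
plan([((.567,.001,.204),D(-.08))])
E
```

```text
0.06355349533078362 [-5.2 -0.2  6.4]
from [0.5671 0.001  0.2035] [ 3.141e+00  2.000e-03 -8.000e-02] t 6.63
[-0.001, 0.0, -0.005] [0.0, 0.001, -0.0] rows 1 -> [0.567 0.001 0.204]
```

Call:
move_arm(
  increments=[
    [[0.75, 0, 0, -0.01, 0, 0, 0], [0.8, 0, 0, -0.01, 0, 0, 0], [0.85, 0, 0, -0.01, 0, 0, 0], [0.85, 0, 0, -0.01, 0, 0, 0], [0.85, 0, 0, -0.2, 0, 0, 0], [0.85, 0, 0, -0.6, 0, 0, 0], [0.85, 0, 0, -0.98, 0, 0, 0], [0.85, 0, 0, -0.98, 0, 0, 0]],
  ],
)

```text
time: 7.3
tool_pos: [0.5697, 0.0009, 0.3094]
ee_rot: [3.141, -0.015, -0.08]
wrist_force: [1.6, 0.6, 2.1]
width: 0.08
```

```bash
python3 - <<'E'
from plan import *
from bench import robot
import cv2
from h import *
o=robot.get_obs();print({k:np.round(v,3) for k,v in o.items() if k in('width','wrist_force','tool_pos','ee_rot','joint_positions')})
p,d=robot.snapshot('side');c=robot.camera_params('side');z=dict(p=p,d=d,**c)
cv2.imwrite('pics/s5.png',cv2.resize(p[100:300,180:400,::-1],None,fx=3,fy=3))
W=pts(z);hsv=cv2.cvtColor(p,cv2.COLOR_RGB2HSV)
sel=(p.max(2)<75)&(hsv[...,1]<90)&(np.abs(W[...,0]-.567)<.11)&(np.abs(W[...,1])<.06)&(W[...,2]<.03)
v,u=np.nonzero(sel);print('tile',rect(ray(z,np.c_[u,v],.016)),np.median(W[sel][:,2]))
sel=(np.abs(hsv[...,0].astype(int)-16)<8)&(hsv[...,1]>80)&(np.hypot(W[...,0]-.568,W[...,1])<.13)&(W[...,2]<.02)
v,u=np.nonzero(sel);print('mat',rect(ray(z,np.c_[u,v],.004)))
E
```

```text
{'joint_positions': array([-0.098,  0.163,  1.477, -0.   ,  1.487,  1.553]), 'tool_pos': array([0.57 , 0.001, 0.309]), 'ee_rot': array([ 3.141, -0.015, -0.08 ]), 'wrist_force': array([1.634, 0.618, 2.143]), 'width': np.float64(0.08)}
tile ((567.632568359375, 7.17694091796875), (68.64384460449219, 175.7184295654297), 85.50961303710938) 0.014536715703434717
mat ((566.6118774414062, 3.930347442626953), (112.10011291503906, 207.14602661132812), 85.2986068725586)
```

View pics/s5.png

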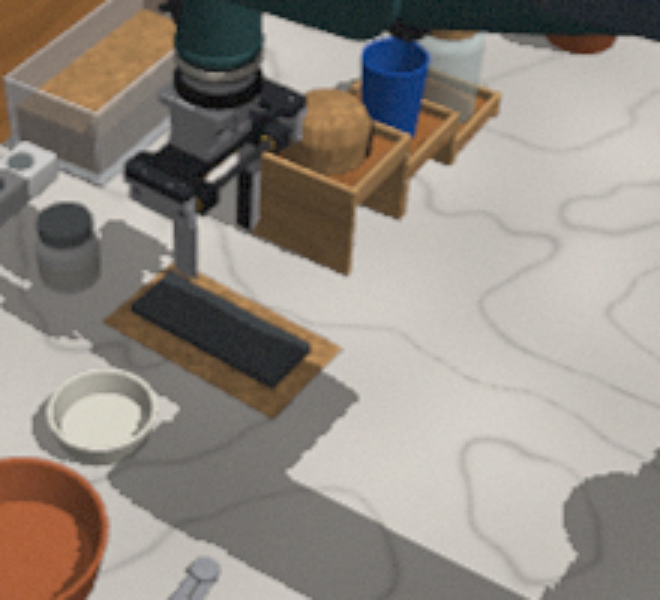

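Call:
move_arm(
  increments=[
    [[0.85, -0.3, 0, -0.3, 0, 0.08, 0], [0.85, -0.6, 0, -0.6, 0, 0.16, 0], [0.85, -0.8, 0, -0.8, 0, 0.24, 0], [0.85, -0.8, 0, -0.8, 0, 0.3, 0], [0.85, -0.8, 0, -0.8, 0, 0.3, 0]],
  ],
)

```text
time: 7.77
tool_pos: [0.4863, 0.0078, 0.381]
ee_rot: [3.141, -0.475, -0.08]
wrist_force: [-0.1, -0.2, -0.7]
width: 0.0801
```

```bash
python3 - <<'E'
from bench import robot
import numpy as np
o=robot.get_obs();print({k:np.round(v,4) for k,v in o.items() if k in('tool_pos','ee_rot','joint_positions')})
E
```

```text
{'joint_positions': array([-0.104 , -0.2026,  1.7256,  0.0116,  1.144 ,  1.5444]), 'tool_pos': array([0.4863, 0.0078, 0.381 ]), 'ee_rot': array([ 3.1411, -0.4746, -0.0797])}
```

Call:
move_arm(
  increments=[
    [[0.85, 0, 0.2, 0, 0.08, 0, 0], [0.85, 0, 0.4, 0, 0.15, 0, 0], [0.85, 0, 0.4, 0, 0.15, 0, 0]],
  ],
)

```text
time: 8.02
tool_pos: [0.4847, -0.0356, 0.3777]
ee_rot: [-2.903, -0.464, -0.086]
wrist_force: [-0.3, -1.3, 0.4]
width: 0.0802
```

```bash
python3 - <<'E'
from bench import robot
import numpy as np
o=robot.get_obs();print({k:np.round(v,4) for k,v in o.items() if k in('tool_pos','ee_rot','joint_positions')})
E
```

```text
{'joint_positions': array([-0.2911, -0.1916,  1.7291,  0.3482,  1.2153,  1.2513]), 'tool_pos': array([ 0.4847, -0.0356,  0.3777]), 'ee_rot': array([-2.9031, -0.4636, -0.0856])}
```

```bash
cat > kin.py <<'E'
import numpy as np
from scipy.spatial.transform import Rotation as Ro
from scipy.optimize import least_squares
LO=np.array([-3.1,-.76,.27,-1.08,.17,-2.57]);HI=np.array([3.1,2.03,2.55,4.22,2.65,2.57])
rz=lambda a:Ro.from_euler('z',a);ry=lambda a:Ro.from_euler('y',a)
def fk(q,P):
    L1,L2,e,d,h,a,lat,s4,s6,c=P
    A=rz(q[0]);B=A*ry(q[1]);C=B*ry(q[2])
    D=C*rz(s4*q[3])*ry(q[4])
    w=A.apply([a,lat,h])+B.apply([0,0,L1])+C.apply([e,0,L2])
    return w+D.apply([0,0,d]),D*rz(s6*q[5]+c),w
D=[([-1.443,.0875,1.3715,0,1.684,-.103],[.126,-.535,.404],[-3.14,0,.231]),
([.434,.303,1.126,.001,1.715,1.979],[.5592,.3215,.4009],[3.141,.003,.025]),
([-.098,.163,1.477,0,1.487,1.553],[.57,.001,.309],[3.141,-.015,-.08]),
([-0.104,-0.2026,1.7256,0.0116,1.144,1.5444],[0.4863,0.0078,0.381],[3.1411,-0.4746,-0.0797]),
([-0.2911,-0.1916,1.7291,0.3482,1.2153,1.2513],[0.4847,-0.0356,0.3777],[-2.9031,-0.4636,-0.0856])]
def fit():
    best=None
    for s4 in(1,-1):
     for s6 in (1,-1):
      for c in (0,np.pi/2,np.pi,-np.pi/2):
        def f(x):
            P=[*x,s4,s6,c];r=[]
            for q,p,e in D:
                a,b,_=fk(q,P);r+=list(a-p)+list(.3*(b.inv()*Ro.from_euler('xyz',e)).as_rotvec())
            return r
        s=least_squares(f,[.45,.5,.08,.2,.19,0,.057])
        if best is None or s.cost<best[0]: best=(s.cost,[*s.x,s4,s6,c],np.array(s.fun))
    return best
_b=fit();P=_b[1]
def ik(p,R,q0,n=1):
    f=lambda q:np.r_[fk(q,P)[0]-p,.3*(fk(q,P)[1].inv()*R).as_rotvec()]
    s=least_squares(f,np.clip(q0,LO+1e-3,HI-1e-3),bounds=(LO,HI));return s.x,np.sqrt(2*s.cost),fk(s.x,P)[2]
def tool(head,pitch,roll=0):
    """tool z heading `head`, `pitch` rad below horizontal, tool y horizontal pointing right, then rolled about tool z"""
    zt=np.array([np.cos(head)*np.cos(pitch),np.sin(head)*np.cos(pitch),-np.sin(pitch)])
    y=np.array([np.sin(head),-np.cos(head),0]);x=np.cross(y,zt)
    return Ro.from_matrix(np.c_[x,y,zt])*rz(roll)
E
python3 - <<'E'
from kin import *
import kin
print(kin._b[0],np.round(P,4),np.abs(kin._b[2]).max())
q0=np.array([-0.2911,-0.1916,1.7291,0.3482,1.2153,1.2513])
for name,g,heads in [('cup',np.array([.555,-.315,.13]),(-40,-30,-20,-10,0,10)),('dish',np.array([.57,.30,.12]),(-10,0,10,20,30,40))]:
  for pt in (20,30,40):
    for hd in heads:
      for roll in ((0,) if name=='cup' else (0,-2.1,-2.6)):
        R=tool(np.radians(hd),np.radians(pt),roll);p=g-R.apply([0,0,.18])
        best=min((ik(p,R,q) for q in (q0,q0*[-1,1,1,-1,1,1],q0+[0,0,0,2,0,0],q0+[0,0,0,3.1,0,-2])),key=lambda s:s[1])
        print(name,pt,hd,roll,'err',round(best[1],4),best[0].round(2),'wrist',best[2].round(2))
E
```

```text
1.7178067041744853e-07 [ 4.4930e-01  5.0150e-01  9.7700e-02  1.5140e-01  1.4910e-01 -1.5000e-03
  5.6600e-02  1.0000e+00  1.0000e+00  1.5708e+00] 0.00028159442065837323
cup 20 -40 0 err 0.0 [-0.52 -0.08  2.22  3.81  0.28 -2.16] wrist [ 0.32 -0.11  0.24]
cup 20 -30 0 err 0.0 [-0.68 -0.1   2.24  2.53  0.26 -1.03] wrist [ 0.29 -0.16  0.24]
cup 20 -20 0 err 0.0 [-0.84 -0.08  2.23  1.92  0.49 -0.57] wrist [ 0.26 -0.21  0.24]
cup 20 -10 0 err 0.0 [-0.97 -0.02  2.17  1.68  0.74 -0.48] wrist [ 0.25 -0.26  0.24]
cup 20 0 0 err 0.0 [-1.06  0.06  2.08  1.53  0.96 -0.47] wrist [ 0.24 -0.31  0.24]
cup 20 10 0 err 0.0 [-1.11  0.16  1.98  1.41  1.15 -0.48] wrist [ 0.25 -0.37  0.24]
cup 30 -40 0 err 0.0022 [-0.53 -0.13  2.13 -0.92  0.17  2.57] wrist [ 0.33 -0.13  0.3 ]
cup 30 -30 0 err 0.0015 [-0.68 -0.15  2.15  0.92  0.17  0.58] wrist [ 0.31 -0.17  0.3 ]
cup 30 -20 0 err 0.0 [-0.81 -0.13  2.14  1.25  0.42  0.11] wrist [ 0.29 -0.22  0.3 ]
cup 30 -10 0 err 0.0 [-0.92 -0.08  2.09  1.27  0.66 -0.06] wrist [ 0.27 -0.27  0.3 ]
cup 30 0 0 err 0.0 [-1.   -0.    2.01  1.24  0.88 -0.17] wrist [ 0.27 -0.31  0
[... 4475 characters left out ...]
78] wrist [0.33 0.21 0.33]
dish 40 20 -2.1 err 0.0 [ 0.43 -0.1   2.02 -0.17  0.36 -0.32] wrist [0.33 0.21 0.33]
dish 40 20 -2.6 err 0.0 [ 0.43 -0.1   2.02 -0.17  0.36 -0.82] wrist [0.33 0.21 0.33]
dish 40 30 0 err 0.0 [ 0.31 -0.11  2.03  0.43  0.39  1.04] wrist [0.35 0.17 0.33]
dish 40 30 -2.1 err 0.0 [ 0.31 -0.11  2.03  0.43  0.39 -1.06] wrist [0.35 0.17 0.33]
dish 40 30 -2.6 err 0.0 [ 0.31 -0.11  2.03  0.43  0.39 -1.56] wrist [0.35 0.17 0.33]
dish 40 40 0 err 0.0 [ 0.21 -0.09  2.01  0.77  0.55  0.55] wrist [0.38 0.14 0.33]
dish 40 40 -2.1 err 0.0 [ 0.21 -0.09  2.01  0.77  0.55 -1.55] wrist [0.38 0.14 0.33]
dish 40 40 -2.6 err 0.0 [ 0.21 -0.09  2.01  0.77  0.55 -2.05] wrist [0.38 0.14 0.33]
```

```bash
cat > pour.py <<'E'
from kin import *
TH=np.radians(20)
def pose(g,head,roll=0,pitch=TH):
    R=tool(np.radians(head),pitch,np.radians(roll));g=np.array(g,float);return g-R.apply([0,0,.18]),R
# cup axis in tool frame (upright at grasp)
A=tool(0,TH).inv().apply([0,0,1.])
def geom(g,head,roll,pitch=TH):
    p,R=pose(g,head,roll,pitch);a=R.apply(A);m=np.array(g)+.020*a;f=np.array(g)-.075*a
    t=np.linspace(0,2*np.pi,73);u=np.cross(a,[1,.1,.2]);u/=np.linalg.norm(u);v=np.cross(a,u)
    ring=np.cos(t)[:,None]*u+np.sin(t)[:,None]*v
    lip=m+.036*ring;foot=f+.030*ring
    body=np.array([R.apply([sx*.0375,sy*.0885,zz])+p for sx in(-1,1) for sy in(-1,1) for zz in(.0,.102)])
    return np.degrees(np.arccos(a[2])),m,lip[lip[:,2].argmin()],min(lip[:,2].min(),foot[:,2].min()),body[body[:,2].argmin()]
E
python3 - <<'E'
from pour import *
for hd in (30,40):
  for pt in (5,12,20):
    for roll in (100,130,150):
      t,m,l,zm,b=geom([.54,.33,.12],hd,roll,np.radians(pt));q,e,w=ik(*pose([.54,.33,.12],hd,roll,np.radians(pt)),[.13,-.03,2.21,1.89,.56,1.5])
      print(hd,pt,roll,'tilt',round(t),'mouth',m.round(3),'lip',l.round(3),'zmin',zm.round(3),'body',b.round(3),'ik',e.round(4),q.round(2))
# path check
q=np.array([-0.29,-0.19,1.73,0.35,1.2,1.25])
from bench import robot
o=robot.get_obs();q=o['joint_positions']
from scipy.spatial.transform import Slerp
p0,R0=o['tool_pos'],Ro.from_euler('xyz',o['ee_rot'])
W=[pose([.555,-.315,.255],-5),pose([.555,-.315,.135],-5),pose([.555,-.315,.265],-5),pose([.55,.0,.265],15),pose([.53,.335,.265],40),pose([.53,.335,.15],40)]
for p1,R1 in W:
    S=Slerp([0,1],Ro.concatenate([R0,R1]))
    for t in np.linspace(.2,1,5):
        qn,e,w=ik(p0+(p1-p0)*t,S(t),q);print('%.1f'%t,(p0+(p1-p0)*t).round(3),qn.round(2),'err',e.round(4),'dq',np.abs(qn-q).max().round(2));q=qn
    p0,R0=p1,R1
E
```

```text
30 5 100 tilt 98 mouth [0.543 0.31  0.117] lip [0.543 0.315 0.082] zmin 0.082 body [0.476 0.268 0.033] ik 0.0 [0.39 0.11 2.33 2.95 0.79 0.3 ]
30 5 130 tilt 125 mouth [0.54  0.314 0.109] lip [0.541 0.334 0.079] zmin 0.079 body [0.452 0.312 0.035] ik 0.0 [0.39 0.11 2.33 2.95 0.79 0.82]
30 5 150 tilt 141 mouth [0.538 0.318 0.104] lip [0.542 0.345 0.082] zmin 0.082 body [0.438 0.338 0.05 ] ik 0.0 [0.39 0.11 2.33 2.95 0.79 1.17]
30 12 100 tilt 95 mouth [0.543 0.31  0.118] lip [0.543 0.314 0.082] zmin 0.082 body [0.468 0.263 0.045] ik 0.0 [ 0.39 -0.    2.31  2.89  0.54  0.37]
30 12 130 tilt 121 mouth [0.539 0.313 0.11 ] lip [0.54  0.332 0.079] zmin 0.079 body [0.443 0.307 0.046] ik 0.0 [ 0.39 -0.    2.31  2.89  0.54  0.89]
30 12 150 tilt 136 mouth [0.536 0.317 0.106] lip [0.544 0.342 0.081] zmin 0.081 body [0.431 0.334 0.061] ik 0.0 [ 0.39 -0.    2.31  2.89  0.54  1.24]
30 20 100 tilt 92 mouth [0.543 0.31  0.119] lip [0.543 0.312 0.083] zmin 0.083 body [0.46  0.259 0.059] ik 0.0 [ 0.4  -0.09  2.26  2.68  0.27  0.57]
30 20 130 tilt 117 mouth [0.538 0.312 0.111] lip [0.54  0.328 0.079] zmin 
[... 3231 characters left out ...]
.4 [0.392 0.064 0.327] [-0.2  -0.53  2.22  1.16  0.66  0.26] err 0.0 dq 0.17
0.6 [0.395 0.118 0.327] [-0.04 -0.49  2.2   1.14  0.58  0.29] err 0.0 dq 0.17
0.8 [0.398 0.172 0.327] [ 0.12 -0.43  2.17  1.15  0.51  0.3 ] err 0.0 dq 0.15
1.0 [0.4   0.226 0.327] [ 0.26 -0.35  2.12  1.17  0.45  0.28] err 0.0 dq 0.14
0.2 [0.4   0.226 0.304] [ 0.26 -0.33  2.15  1.28  0.43  0.16] err 0.0 dq 0.13
0.4 [0.4   0.226 0.281] [ 0.26 -0.29  2.18  1.41  0.42  0.01] err 0.0 dq 0.14
0.6 [0.4   0.226 0.258] [ 0.26 -0.25  2.2   1.55  0.41 -0.14] err 0.0 dq 0.15
0.8 [0.4   0.226 0.235] [ 0.26 -0.21  2.22  1.7   0.42 -0.3 ] err 0.0 dq 0.16
1.0 [0.4   0.226 0.212] [ 0.26 -0.16  2.24  1.85  0.43 -0.46] err 0.0 dq 0.16
```

```bash
python3 - <<'E'
from pour import *
from plan import plan
plan([pose([.555,-.315,.245],-5)])
E
```

```text
from [ 0.4847 -0.0356  0.3777] [-2.903 -0.464 -0.086] t 8.02
[-0.358, 0.98, -0.127] [-0.052, 0.173, -0.021] rows 3 -> [ 0.449 -0.131  0.352]
[-0.353, 0.98, -0.143] [-0.053, 0.174, -0.02] rows 3 -> [ 0.414 -0.227  0.326]
[-0.264, 0.755, -0.121] [-0.04, 0.133, -0.016] rows 2 -> [ 0.387 -0.3    0.307]
```

Call:
move_arm(
  increments=[
    [[0.85, -0.12, 0.33, -0.04, -0.017, 0.058, -0.007], [0.85, -0.24, 0.66, -0.08, -0.034, 0.116, -0.014], [0.85, -0.36, 0.98, -0.127, -0.052, 0.173, -0.021], [0.85, -0.36, 0.98, -0.127, -0.052, 0.173, -0.021]],
  ],
)

```text
time: 8.35
tool_pos: [0.4475, -0.1315, 0.3496]
ee_rot: [-2.974, -0.735, -0.115]
wrist_force: [0.3, 0.9, -0.5]
width: 0.0795
```

Call:
move_arm(
  increments=[
    [[0.85, -0.12, 0.33, -0.05, -0.017, 0.058, -0.007], [0.85, -0.24, 0.66, -0.1, -0.034, 0.116, -0.014], [0.85, -0.353, 0.98, -0.143, -0.053, 0.174, -0.02], [0.85, -0.353, 0.98, -0.143, -0.053, 0.174, -0.02]],
  ],
)

```text
time: 8.68
tool_pos: [0.4132, -0.2269, 0.3248]
ee_rot: [-3.046, -1.012, -0.125]
wrist_force: [0.1, 0.4, -0.8]
width: 0.0797
```

Call:
move_arm(
  increments=[
    [[0.85, -0.13, 0.37, -0.06, -0.02, 0.066, -0.008], [0.85, -0.264, 0.755, -0.121, -0.04, 0.133, -0.016], [0.85, -0.264, 0.755, -0.121, -0.04, 0.133, -0.016], [0.85, -0.264, 0.755, -0.121, -0.04, 0.133, -0.016], [0.85, -0.264, 0.755, -0.121, -0.04, 0.133, -0.016]],
  ],
)

```text
time: 9.1
tool_pos: [0.3884, -0.2973, 0.3078]
ee_rot: [-3.136, -1.223, -0.085]
wrist_force: [0.1, -0.2, 0.6]
width: 0.0802
```

```bash
python3 - <<'E'
from pour import *
from plan import plan
from bench import robot
import cv2
for n in('top','side'):
    p,d=robot.snapshot(n);a=p[130:260,250:460] if n=='top' else p[60:230,230:420];cv2.imwrite(f'pics/{n}6.png',cv2.resize(a[...,::-1],None,fx=3.5,fy=3.5))
plan([pose([.555,-.315,.245],-5),pose([.555,-.315,.18],-5),pose([.555,-.315,.135],-5)])
E
```

```text
from [ 0.3888 -0.2966  0.3093] [ 3.137 -1.225 -0.075] t 9.2
[-0.032, 0.038, -0.009] [-0.005, -0.002, 0.003] rows 1 -> [ 0.387 -0.3    0.307]
[-0.611, 0.0, 0.222] [0.0, -0.0, -0.0] rows 2 -> [ 0.387 -0.3    0.242]
[-0.423, 0.001, 0.154] [0.0, -0.0, -0.0] rows 2 -> [ 0.387 -0.3    0.197]
```

View pics/top6.png

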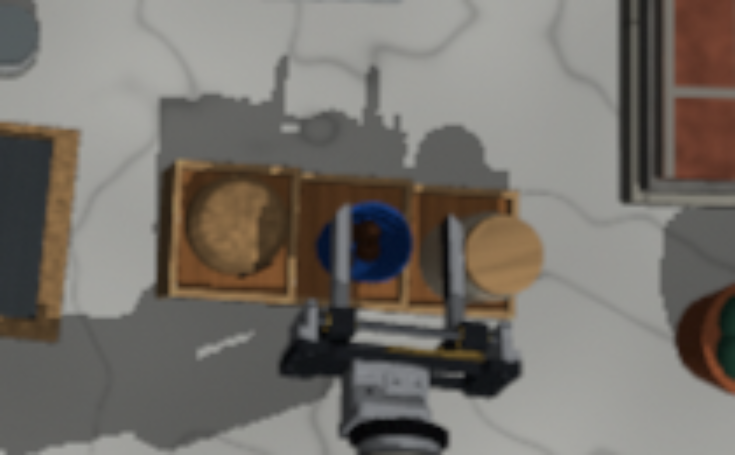

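View pics/side6.png

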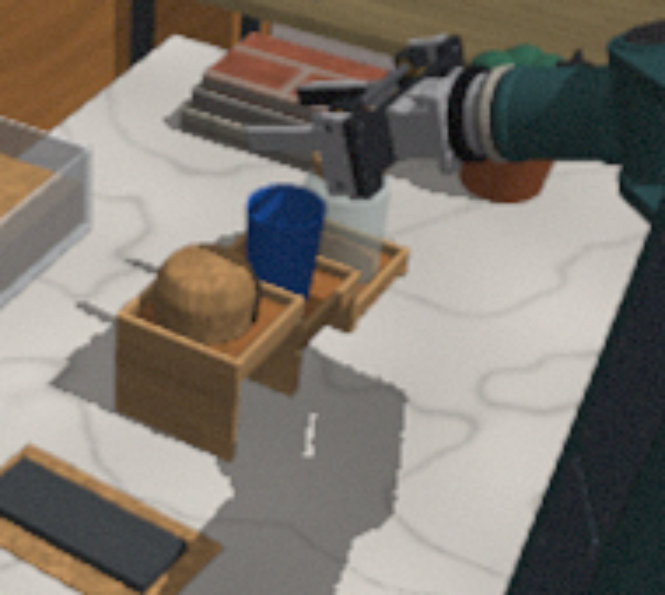

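Call:
move_arm(
  increments=[
    [[0.85, -0.2, 0.038, 0.05, -0.005, -0.002, 0.003], [0.85, -0.4, 0.038, 0.13, -0.005, -0.002, 0.003], [0.85, -0.55, 0.038, 0.18, -0.005, -0.002, 0.003], [0.85, -0.55, 0.038, 0.18, -0.005, -0.002, 0.003], [0.85, -0.55, 0.038, 0.18, -0.005, -0.002, 0.003]],
  ],
)

```text
time: 9.62
tool_pos: [0.3866, -0.3003, 0.2514]
ee_rot: [-3.14, -1.223, -0.091]
wrist_force: [0.2, 0.2, 1.0]
width: 0.08
```

```bash
python3 - <<'E'
from pour import *
from plan import plan
from h import *
from bench import robot
import cv2
p,d=robot.snapshot('top');a=p[150:240,310:430];cv2.imwrite('pics/t7.png',cv2.resize(a[...,::-1],None,fx=6,fy=6))
z=dict(p=p,d=d,**robot.camera_params('top'))
W=pts(z);o=robot.get_obs();R=Ro.from_euler('xyz',o['ee_rot']);tp=o['tool_pos']
L=R.inv().apply((W-tp).reshape(-1,3)).reshape(W.shape)
for s in(-1,1):
    sel=(L[...,2]>.15)&(L[...,2]<.205)&(s*L[...,1]>.03)&(s*L[...,1]<.065)&(abs(L[...,0])<.03)
    print(s,sel.sum(),L[sel].min(0).round(4),L[sel].max(0).round(4))
hsv=cv2.cvtColor(p,cv2.COLOR_RGB2HSV)
m=((hsv[...,0]>105)&(hsv[...,0]<130)&(hsv[...,1]>120))&(W[...,2]>.15)&(W[...,2]<.165)
print('cup rim in tool',L[m].mean(0).round(4),L[m].min(0).round(3),L[m].max(0).round(3))
plan([pose([.555,-.315,.135],-5)])
E
```

```text
-1 76 [-0.0088 -0.0534  0.1503] [ 0.0136 -0.0395  0.1952]
1 78 [-0.0285  0.0311  0.1502] [0.0161 0.0506 0.2042]
cup rim in tool [-0.0316  0.0116  0.1988] [-0.048 -0.028  0.159] [-0.015  0.036  0.226]
from [ 0.3867 -0.3009  0.2526] [ 3.138 -1.225 -0.086] t 9.67
[-0.528, -0.007, 0.188] [0.001, -0.002, 0.0] rows 2 -> [ 0.387 -0.3    0.197]
```

View pics/t7.png

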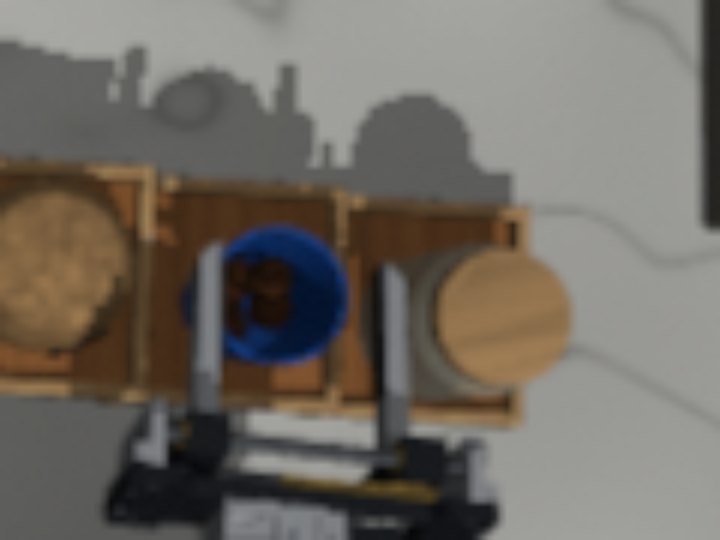

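Call:
move_arm(
  increments=[
    [[0.85, -0.13, -0.005, 0.05, 0, 0, 0], [0.85, -0.26, -0.005, 0.095, 0, 0, 0], [0.85, -0.39, -0.005, 0.14, 0, 0, 0], [0.85, -0.52, -0.005, 0.185, 0, 0, 0], [0.85, -0.52, -0.005, 0.185, 0, 0, 0], [0.85, -0.52, -0.005, 0.185, 0, 0, 0]],
  ],
)

```text
time: 10.17
tool_pos: [0.3862, -0.3012, 0.1975]
ee_rot: [3.138, -1.225, -0.087]
wrist_force: [-0.0, -0.5, -0.2]
width: 0.0803
```

```bash
python3 - <<'E'
from pour import *
from plan import plan
from bench import robot
import cv2
for n in('top','side'):
    p,d=robot.snapshot(n);a=p[150:240,310:430] if n=='top' else p[80:200,230:390];cv2.imwrite(f'pics/{n}8.png',cv2.resize(a[...,::-1],None,fx=4.5,fy=4.5))
plan([pose([.555,-.315,.135],-5)])
E
```

```text
from [ 0.3862 -0.3015  0.1983] [ 3.132 -1.227 -0.082] t 10.27
[-0.016, -0.013, 0.007] [0.003, -0.003, 0.001] rows 1 -> [ 0.386 -0.3    0.197]
```

View pics/top8.png

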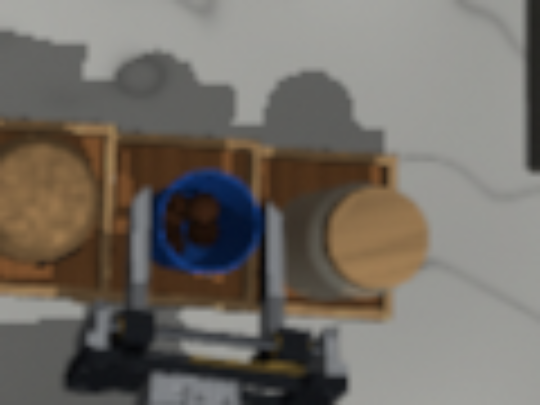

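View pics/side8.png

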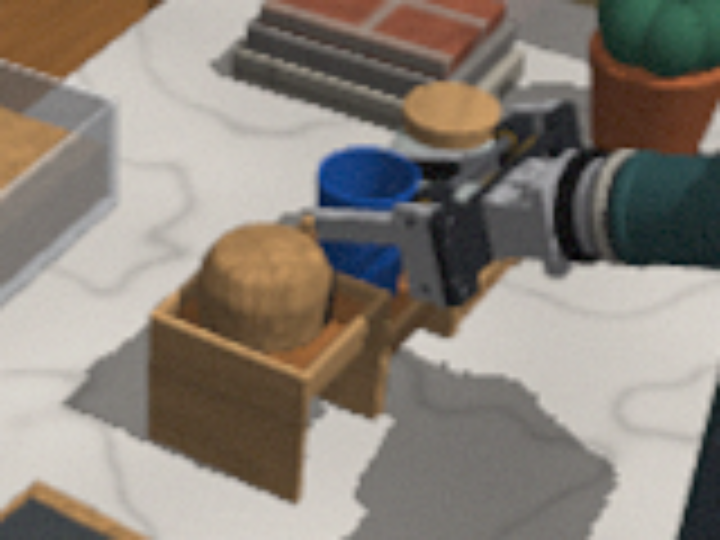

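Call:
move_arm(
  increments=[
    [[0.6, 0, 0, 0, 0, 0, 0], [0.6, 0, 0, 0, 0, 0, 0], [0.6, 0, 0, 0, 0, 0, 0], [0.6, 0, 0, 0, 0, 0, 0], [0.6, 0, 0, 0, 0, 0, 0], [0.6, 0, 0, 0, 0, 0, 0]],
  ],
)

```text
time: 10.77
tool_pos: [0.386, -0.3013, 0.1977]
ee_rot: [3.136, -1.227, -0.086]
wrist_force: [-1.2, 1.2, 5.5]
width: 0.069
```

```bash
python3 - <<'E'
from pour import *
from plan import plan
from bench import robot
o=robot.get_obs();print(o['width'],o['wrist_force'].round(1))
p,R=o['tool_pos'],Ro.from_euler('xyz',o['ee_rot']);print('grasp pt',(p+R.apply([0,0,.18])).round(4))
plan([pose([.555,-.315,.27],-5),pose([.55,0,.27],15),pose([.53,.325,.27],40)])
E
```

```text
0.06902920223926208 [-1.2  1.2  5.5]
grasp pt [ 0.5548 -0.3168  0.137 ]
from [ 0.386  -0.3013  0.1977] [ 3.136 -1.227 -0.086] t 10.77
[0.98, -0.007, -0.348] [0.002, -0.003, 0.0] rows 3 -> [ 0.386 -0.3    0.302]
[0.281, -0.002, -0.101] [0.001, -0.0, 0.0] rows 1 -> [ 0.386 -0.3    0.332]
[-0.028, -0.98, -0.079] [0.08, -0.0, -0.029] rows 3 -> [ 0.387 -0.202  0.332]
[0.016, -0.98, 0.044] [0.08, -0.0, -0.029] rows 3 -> [ 0.387 -0.104  0.332]
[0.037, -0.59, 0.101] [0.048, -0.0, -0.018] rows 2 -> [ 0.387 -0.044  0.332]
[0.11, -0.98, 0.299] [0.103, -0.0, -0.037] rows 3 -> [0.392 0.059 0.332]
[0.177, -0.98, 0.487] [0.112, -0.0, -0.04] rows 3 -> [0.398 0.17  0.332]
[0.099, -0.364, 0.273] [0.046, -0.0, -0.017] rows 2 -> [0.4   0.216 0.332]
```

Call:
move_arm(
  increments=[
    [[0.6, 0.1, 0, -0.036, 0, 0, 0], [0.6, 0.25, 0, -0.089, 0, 0, 0], [0.6, 0.5, 0, -0.177, 0, 0, 0], [0.6, 0.75, 0, -0.266, 0, 0, 0], [0.6, 0.98, -0.005, -0.348, 0.002, -0.003, 0], [0.6, 0.98, -0.005, -0.348, 0.002, -0.003, 0]],
  ],
)

```text
time: 11.27
tool_pos: [0.3867, -0.3016, 0.3052]
ee_rot: [3.12, -1.225, -0.07]
wrist_force: [0.4, -0.8, -0.5]
width: 0.0687
```

Call:
move_arm(
  increments=[
    [[0.6, 0.15, 0, -0.05, 0, 0, 0], [0.6, 0.28, 0, -0.1, 0, 0, 0], [0.6, 0.28, 0, -0.1, 0, 0, 0]],
  ],
)

```text
time: 11.52
tool_pos: [0.3865, -0.3009, 0.3307]
ee_rot: [3.135, -1.22, -0.083]
wrist_force: [0.7, 0.6, -1.7]
width: 0.069
```

```bash
python3 - <<'E'
from pour import *
from plan import plan
from bench import robot
import cv2
o=robot.get_obs();print(o['width'],o['wrist_force'].round(1))
p,d=robot.snapshot('side');cv2.imwrite('pics/s9.png',cv2.resize(p[40:220,210:400,::-1],None,fx=3.5,fy=3.5))
plan([pose([.55,0,.27],15),pose([.53,.325,.27],40)])
E
```

```text
0.06901529505409632 [ 0.7  0.6 -1.7]
from [ 0.3864 -0.3007  0.3292] [ 3.138 -1.218 -0.086] t 11.57
[-0.02, -0.98, -0.085] [0.08, 0.001, -0.029] rows 3 -> [ 0.386 -0.202  0.33 ]
[0.024, -0.98, 0.039] [0.081, 0.001, -0.029] rows 3 -> [ 0.387 -0.104  0.331]
[0.043, -0.595, 0.1] [0.049, 0.0, -0.018] rows 2 -> [ 0.387 -0.044  0.332]
[0.109, -0.98, 0.3] [0.103, 0.0, -0.038] rows 3 -> [0.392 0.059 0.332]
[0.178, -0.98, 0.487] [0.111, 0.0, -0.04] rows 3 -> [0.398 0.17  0.332]
[0.1, -0.363, 0.272] [0.047, 0.0, -0.017] rows 2 -> [0.4   0.216 0.332]
```

View pics/s9.png

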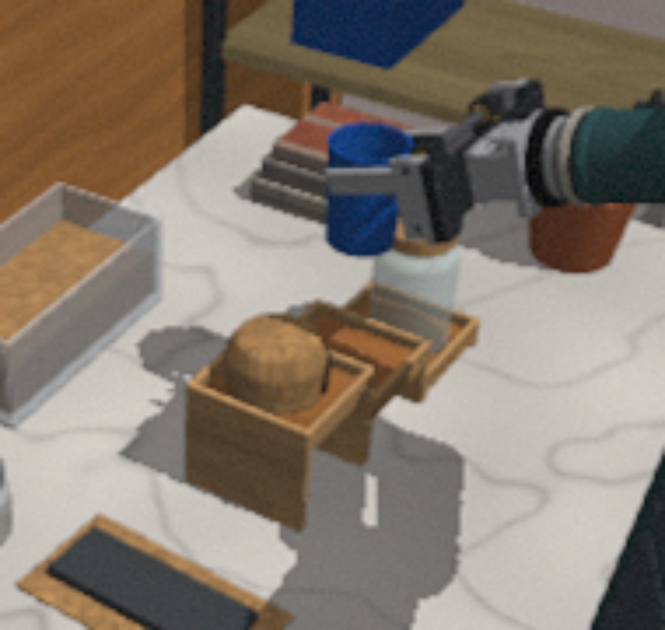

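Call:
move_arm(
  increments=[
    [[0.6, -0.003, -0.15, -0.01, 0.01, 0, -0.004], [0.6, -0.01, -0.4, -0.03, 0.03, 0, -0.012], [0.6, -0.015, -0.7, -0.06, 0.055, 0, -0.02], [0.6, -0.02, -0.98, -0.085, 0.08, 0, -0.029]],
  ],
)

```text
time: 11.9
tool_pos: [0.3859, -0.2004, 0.3279]
ee_rot: [-3.13, -1.216, 0.037]
wrist_force: [0.4, -0.1, -2.4]
width: 0.069
```

Call:
move_arm(
  increments=[
    [[0.6, 0.005, -0.3, 0.012, 0.025, 0, -0.01], [0.6, 0.01, -0.6, 0.024, 0.05, 0, -0.019], [0.6, 0.024, -0.98, 0.039, 0.081, 0, -0.029]],
  ],
)

```text
time: 12.15
tool_pos: [0.3858, -0.1028, 0.3291]
ee_rot: [-3.13, -1.216, 0.17]
wrist_force: [0.5, -0.1, -1.3]
width: 0.069
```

Call:
move_arm(
  increments=[
    [[0.6, 0.02, -0.3, 0.05, 0.025, 0, -0.009], [0.6, 0.043, -0.595, 0.1, 0.049, 0, -0.018]],
  ],
)

```text
time: 12.32
tool_pos: [0.3856, -0.0414, 0.3297]
ee_rot: [-3.131, -1.216, 0.256]
wrist_force: [1.2, -0.8, -1.6]
width: 0.069
```

Call:
move_arm(
  increments=[
    [[0.6, 0.03, -0.3, 0.09, 0.03, 0, -0.012], [0.6, 0.06, -0.6, 0.18, 0.063, 0, -0.023], [0.6, 0.109, -0.98, 0.3, 0.103, 0, -0.038]],
  ],
)

```text
time: 12.57
tool_pos: [0.3909, 0.0607, 0.3299]
ee_rot: [-3.136, -1.216, 0.431]
wrist_force: [1.4, 0.5, -1.7]
width: 0.0691
```

Call:
move_arm(
  increments=[
    [[0.6, 0.05, -0.3, 0.15, 0.034, 0, -0.012], [0.6, 0.11, -0.6, 0.3, 0.068, 0, -0.025], [0.6, 0.16, -0.85, 0.42, 0.096, 0, -0.035], [0.6, 0.178, -0.98, 0.487, 0.111, 0, -0.04]],
  ],
)

```text
time: 12.9
tool_pos: [0.3962, 0.1731, 0.3299]
ee_rot: [-3.13, -1.215, 0.617]
wrist_force: [0.4, -0.7, -0.7]
width: 0.069
```

Call:
move_arm(
  increments=[
    [[0.6, 0.04, -0.15, 0.11, 0.02, 0, -0.008], [0.6, 0.08, -0.3, 0.22, 0.04, 0, -0.014], [0.6, 0.1, -0.363, 0.272, 0.047, 0, -0.017], [0.6, 0.1, -0.363, 0.272, 0.047, 0, -0.017], [0.6, 0.1, -0.363, 0.272, 0.047, 0, -0.017]],
  ],
)

```text
time: 13.32
tool_pos: [0.3999, 0.2165, 0.3313]
ee_rot: [-3.133, -1.218, 0.691]
wrist_force: [0.5, 0.1, -1.5]
width: 0.069
```

```bash
python3 - <<'E'
from pour import *
from plan import plan
from bench import robot
import cv2
o=robot.get_obs();print(o['width'],o['wrist_force'].round(1),o['joint_positions'].round(2))
for n in('top','side'):
    p,d=robot.snapshot(n);a=p[100:250,80:280] if n=='top' else p[150:370,90:310];cv2.imwrite(f'pics/{n}10.png',cv2.resize(a[...,::-1],None,fx=3,fy=3))
plan([pose([.535,.335,.15],40)])
E
```

```text
0.06897479856899857 [ 0.5  0.1 -1.5] [ 0.23 -0.37  2.12  1.15  0.49  0.3 ]
from [0.4002 0.2158 0.3322] [-3.135 -1.219  0.691] t 13.42
[-0.98, -0.04, 0.462] [0.0, 0.001, -0.001] rows 3 -> [0.405 0.225 0.224]
[-0.115, -0.005, 0.054] [0.0, 0.001, -0.001] rows 1 -> [0.405 0.226 0.212]
```

View pics/top10.png

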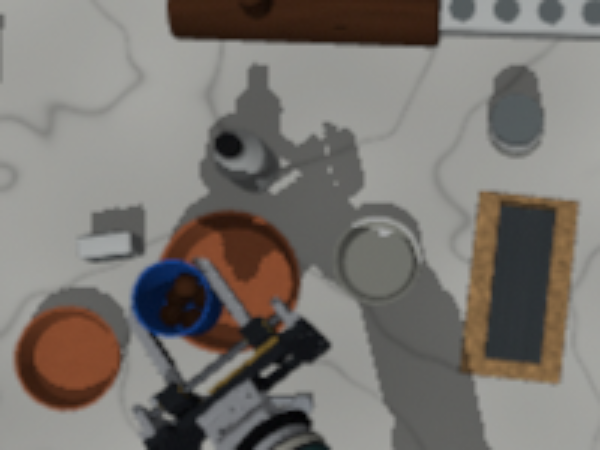

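View pics/side10.png

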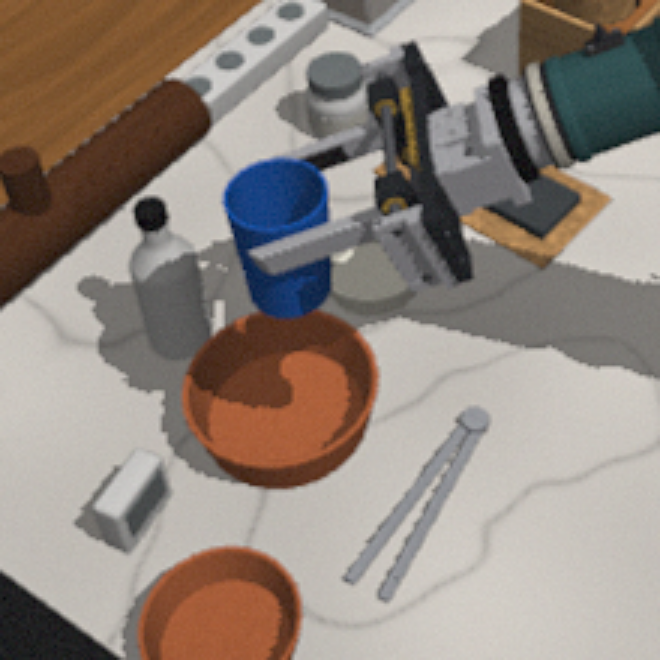

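```bash
cat > rows.py <<'E'
from pour import *
def rows(start,seq):
    """rows for one call: each pose relative to start, linear interp inside seq list of poses"""
    p,R=start
    for q,S in seq:
        print([0.6]+[round(float(v),3) for v in np.r_[R.inv().apply(q-p)/.1,(R.inv()*S).as_rotvec()/(np.pi/2)]])
E
python3 - <<'E'
from rows import *
from bench import robot
o=robot.get_obs();q=o['joint_positions']
G=lambda r,z:pose([.545,.340,z],40,r)
st=(o['tool_pos'],Ro.from_euler('xyz',o['ee_rot']))
calls=[[G(0,z) for z in(.25,.23,.205,.19,.185,.185)],[G(r,z) for r,z in((0,.17),(0,.155),(5,.15),(11,.15),(18,.15),(25,.15),(32,.148),(38,.146))],[G(r,z) for r,z in((44,.144),(50,.141),(55,.138),(59,.135),(63,.132),(66,.129),(69,.126),(72,.124))],[G(r,z) for r,z in((75,.122),(78,.12),(81,.118),(84,.118),(87,.118),(90,.118),(92,.118),(94,.118))]]
for c in calls:
    print('call from',st[0].round(3));rows(st,c);st=c[-1]
    for x in c:
        q,e,w=ik(*x,q)
    print('   q',q.round(2),e.round(4))
E
```

```text
call from [0.4   0.216 0.332]
[0.6, -0.119, -0.021, 0.274, 0.0, 0.002, -0.002]
[0.6, -0.307, -0.02, 0.343, 0.0, 0.002, -0.002]
[0.6, -0.541, -0.02, 0.429, 0.0, 0.002, -0.002]
[0.6, -0.682, -0.019, 0.48, 0.0, 0.002, -0.002]
[0.6, -0.729, -0.019, 0.498, 0.0, 0.002, -0.002]
[0.6, -0.729, -0.019, 0.498, 0.0, 0.002, -0.002]
   q [ 0.26 -0.19  2.18  1.65  0.41 -0.24] 0.0
call from [0.415 0.231 0.247]
[0.6, -0.141, 0.0, 0.051, 0.0, 0.0, 0.0]
[0.6, -0.282, 0.0, 0.103, 0.0, 0.0, 0.0]
[0.6, -0.329, 0.0, 0.12, 0.0, 0.0, 0.056]
[0.6, -0.329, 0.0, 0.12, -0.0, 0.0, 0.122]
[0.6, -0.329, 0.0, 0.12, 0.0, -0.0, 0.2]
[0.6, -0.329, 0.0, 0.12, 0.0, 0.0, 0.278]
[0.6, -0.348, 0.0, 0.127, -0.0, -0.0, 0.356]
[0.6, -0.366, 0.0, 0.133, 0.0, -0.0, 0.422]
   q [ 0.26 -0.11  2.21  1.89  0.43  0.16] 0.0
call from [0.415 0.231 0.208]
[0.6, -0.015, 0.012, 0.007, 0.0, 0.0, 0.067]
[0.6, -0.037, 0.029, 0.017, 0.0, 0.0, 0.133]
[0.6, -0.059, 0.046, 0.027, 0.0, 0.0, 0.189]
[0.6, -0.081, 0.064, 0.038, -0.0, 0.0, 0.233]
[0.6, -0.104, 0.081, 0.048, 0.0, 0.0, 0.278]
[0.6, -0.126, 0.098, 0.058, 0.0, 0.0, 0.311]
[0.6, -0.148, 0.116, 0.068, 0.0, 0.0, 0.344]
[0.6, -0.163, 0.127, 0.075, 0.0, 0.0, 0.378]
   q [ 0.26 -0.06  2.22  2.01  0.46  0.61] 0.0
call from [0.415 0.231 0.186]
[0.6, -0.006, 0.018, 0.007, 0.0, 0.0, 0.033]
[0.6, -0.012, 0.036, 0.014, -0.0, 0.0, 0.067]
[0.6, -0.017, 0.054, 0.021, -0.0, 0.0, 0.1]
[0.6, -0.017, 0.054, 0.021, 0.0, 0.0, 0.133]
[0.6, -0.017, 0.054, 0.021, -0.0, 0.0, 0.167]
[0.6, -0.017, 0.054, 0.021, -0.0, -0.0, 0.2]
[0.6, -0.017, 0.054, 0.021, 0.0, -0.0, 0.222]
[0.6, -0.017, 0.054, 0.021, 0.0, -0.0, 0.244]
   q [ 0.26 -0.05  2.23  2.04  0.47  0.96] 0.0
```

Do the first three (to 72°, 124 mm), then check before pellets leave.

Call:
move_arm(
  increments=[
    [[0.6, -0.12, -0.02, 0.274, 0, 0.002, -0.002], [0.6, -0.307, -0.02, 0.343, 0, 0.002, -0.002], [0.6, -0.541, -0.02, 0.429, 0, 0.002, -0.002], [0.6, -0.682, -0.02, 0.48, 0, 0.002, -0.002], [0.6, -0.729, -0.02, 0.498, 0, 0.002, -0.002], [0.6, -0.729, -0.02, 0.498, 0, 0.002, -0.002]],
  ],
)

```text
time: 13.92
tool_pos: [0.4152, 0.2308, 0.2448]
ee_rot: [-3.139, -1.219, 0.694]
wrist_force: [0.5, 0.6, -2.0]
width: 0.0691
```

Call:
move_arm(
  increments=[
    [[0.6, -0.141, 0, 0.051, 0, 0, 0], [0.6, -0.282, 0, 0.103, 0, 0, 0], [0.6, -0.329, 0, 0.12, 0, 0, 0.056], [0.6, -0.329, 0, 0.12, 0, 0, 0.122], [0.6, -0.329, 0, 0.12, 0, 0, 0.2], [0.6, -0.329, 0, 0.12, 0, 0, 0.278], [0.6, -0.348, 0, 0.127, 0, 0, 0.356], [0.6, -0.366, 0, 0.133, 0, 0, 0.422]],
  ],
)

```text
time: 14.58
tool_pos: [0.4165, 0.2313, 0.2099]
ee_rot: [-2.098, -0.833, -0.468]
wrist_force: [-0.3, -0.7, -1.8]
width: 0.0689
```

```bash
python3 - <<'E'
from rows import *
from bench import robot
import cv2
o=robot.get_obs();print(o['width'],o['wrist_force'].round(1),o['joint_positions'].round(2),o['tool_pos'].round(3))
p,R=o['tool_pos'],Ro.from_euler('xyz',o['ee_rot']);print('g',(p+R.apply([0,0,.18])).round(4))
p,d=robot.snapshot('side');cv2.imwrite('pics/s11.png',cv2.resize(p[150:370,90:310,::-1],None,fx=3,fy=3))
E
```

```text
0.06894272067709097 [-0.3 -0.7 -1.8] [ 0.26 -0.11  2.21  1.9   0.43  0.15] [0.416 0.231 0.21 ]
g [0.5465 0.34   0.149 ]
```

View pics/s11.png

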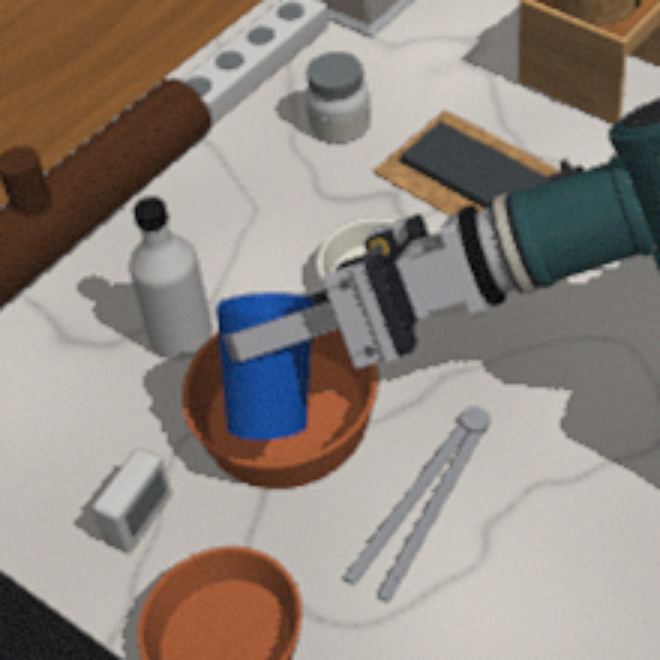

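Call:
move_arm(
  increments=[
    [[0.6, -0.015, 0.012, 0.007, 0, 0, 0.067], [0.6, -0.037, 0.029, 0.017, 0, 0, 0.133], [0.6, -0.059, 0.046, 0.027, 0, 0, 0.189], [0.6, -0.081, 0.064, 0.038, 0, 0, 0.233], [0.6, -0.104, 0.081, 0.048, 0, 0, 0.278], [0.6, -0.126, 0.098, 0.058, 0, 0, 0.311], [0.6, -0.148, 0.116, 0.068, 0, 0, 0.344], [0.6, -0.163, 0.127, 0.075, 0, 0, 0.378]],
  ],
)

```text
time: 15.3
tool_pos: [0.4163, 0.2315, 0.1872]
ee_rot: [-1.934, -0.297, -0.763]
wrist_force: [-0.5, 0.9, -1.0]
width: 0.0693
```

Call:
move_arm(
  increments=[
    [[0.6, -0.006, 0.018, 0.007, 0, 0, 0.033], [0.6, -0.012, 0.036, 0.014, 0, 0, 0.067], [0.6, -0.017, 0.054, 0.021, 0, 0, 0.1], [0.6, -0.017, 0.054, 0.021, 0, 0, 0.133], [0.6, -0.017, 0.054, 0.021, 0, 0, 0.156], [0.6, -0.017, 0.054, 0.021, 0, 0, 0.178], [0.6, -0.017, 0.054, 0.021, 0, 0, 0.19], [0.6, -0.017, 0.054, 0.021, 0, 0, 0.2]],
  ],
)

```text
time: 15.97
tool_pos: [0.4163, 0.2317, 0.1813]
ee_rot: [-1.917, -0.002, -0.872]
wrist_force: [-0.3, 0.7, -0.7]
width: 0.0689
```

```bash
python3 - <<'E'
from rows import *
from bench import robot
import cv2
o=robot.get_obs();print(o['width'],o['wrist_force'].round(1),o['joint_positions'].round(2),o['tool_pos'].round(3))
p,R=o['tool_pos'],Ro.from_euler('xyz',o['ee_rot']);print('g',(p+R.apply([0,0,.18])).round(4),'cup axis',R.apply(A).round(2))
for n in('top','side'):
    p,d=robot.snapshot(n);a=p[130:230,100:240] if n=='top' else p[200:330,120:270];cv2.imwrite(f'pics/{n}12.png',cv2.resize(a[...,::-1],None,fx=4,fy=4))
E
```

```text
0.06888235970947976 [-0.3  0.7 -0.7] [ 0.26 -0.04  2.22  2.05  0.47  0.88] [0.416 0.232 0.181]
g [0.546  0.3404 0.1202] cup axis [ 0.36 -0.93  0.12]
```

View pics/side12.png

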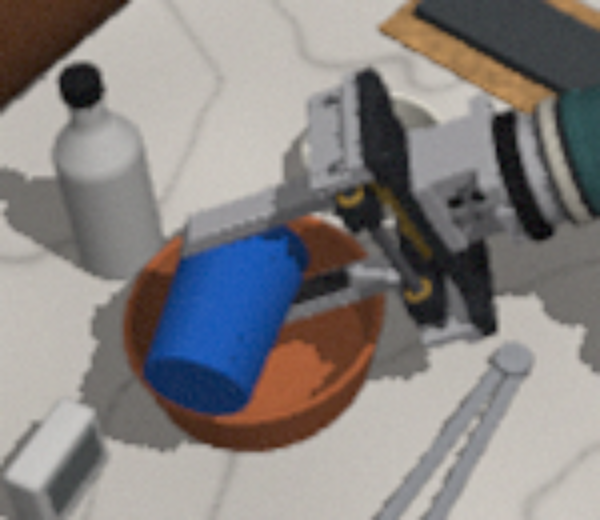

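View pics/top12.png

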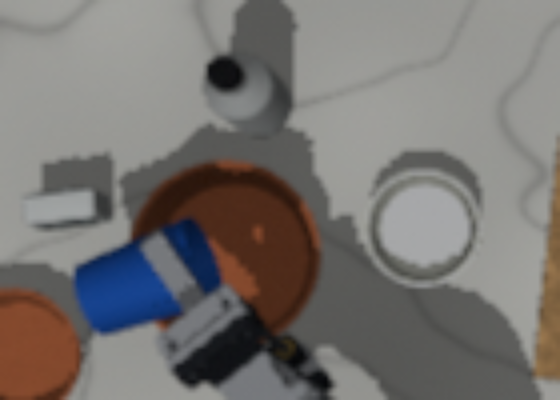

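Call:
move_arm(
  increments=[
    [[0.6, 0, 0, 0, 0, 0, 0.022], [0.6, 0, 0, 0, 0, 0, 0.044], [0.6, 0, 0, 0, 0, 0, 0.067], [0.6, 0, 0, 0, 0, 0, 0.089], [0.6, 0, 0, 0, 0, 0, 0.111], [0.6, 0, 0, 0, 0, 0, 0.133], [0.6, 0, 0, 0, 0, 0, 0.156], [0.6, 0, 0, 0, 0, 0, 0.178]],
  ],
)

```text
time: 16.73
tool_pos: [0.4159, 0.232, 0.1807]
ee_rot: [-1.931, 0.262, -0.969]
wrist_force: [0.5, -0.2, -0.9]
width: 0.069
```

```bash
python3 - <<'E'
from rows import *
from bench import robot
import cv2
o=robot.get_obs();print(o['width'],o['wrist_force'].round(1),o['joint_positions'].round(2),o['tool_pos'].round(3))
p,R=o['tool_pos'],Ro.from_euler('xyz',o['ee_rot']);print('g',(p+R.apply([0,0,.18])).round(4),'cup axis',R.apply(A).round(2))
p1,d=robot.snapshot('top');p2,d=robot.snapshot('side')
cv2.imwrite('pics/b13.png',np.hstack([cv2.resize(p1[130:230,110:230,::-1],(390,325)),cv2.resize(p2[200:325,120:270,::-1],(390,325))]))
E
```

```text
0.06895459745767892 [ 0.5 -0.2 -0.9] [ 0.26 -0.04  2.22  2.05  0.47  1.16] [0.416 0.232 0.181]
g [0.5454 0.3409 0.1194] cup axis [ 0.27 -0.96 -0.13]
```

View pics/b13.png

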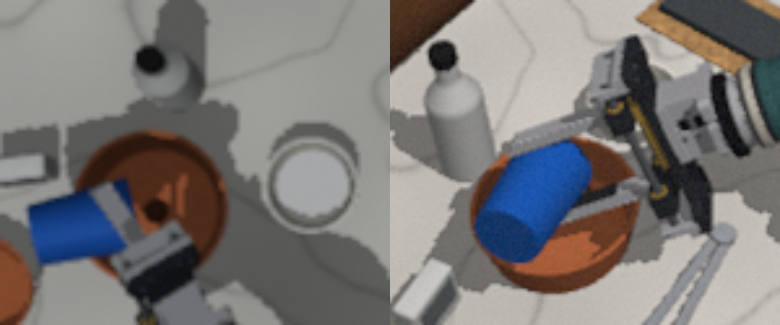

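Call:
move_arm(
  increments=[
    [[0.6, 0, 0, 0, 0, 0, 0.022], [0.6, 0, 0, 0, 0, 0, 0.044], [0.6, 0, 0, 0, 0, 0, 0.067], [0.6, 0, 0, 0, 0, 0, 0.089], [0.6, 0, 0, 0, 0, 0, 0.111], [0.6, 0, 0, 0, 0, 0, 0.133], [0.6, 0, 0, 0, 0, 0, 0.156], [0.6, 0, 0, 0, 0, 0, 0.178]],
  ],
)

```text
time: 17.5
tool_pos: [0.416, 0.2321, 0.1809]
ee_rot: [-1.973, 0.522, -1.081]
wrist_force: [0.4, -0.4, -1.1]
width: 0.0686
```

Call:
move_arm(
  increments=[
    [[0.6, 0, 0, 0, 0, 0, 0.03], [0.6, 0, 0, 0, 0, 0, 0.07], [0.6, 0, 0, 0, 0, 0, 0.11], [0.6, 0, 0, 0, 0, 0, 0.15], [0.6, 0, 0, 0, 0, 0, 0.2], [0.6, 0, 0, 0, 0, 0, 0.25], [0.6, 0, 0, 0, 0, 0, 0.28], [0.6, 0, 0, 0, 0, 0, 0.3]],
  ],
)

```text
time: 18.17
tool_pos: [0.416, 0.2321, 0.1809]
ee_rot: [-2.182, 0.938, -1.386]
wrist_force: [-0.7, 0.3, -0.9]
width: 0.0694
```

```bash
python3 - <<'E'
from rows import *
from bench import robot
import cv2
o=robot.get_obs();print(o['width'],o['wrist_force'].round(1),o['joint_positions'].round(2),o['tool_pos'].round(3))
p,R=o['tool_pos'],Ro.from_euler('xyz',o['ee_rot']);print('g',(p+R.apply([0,0,.18])).round(4),'cup axis',R.apply(A).round(2))
p1,d=robot.snapshot('top');p2,d=robot.snapshot('side')
cv2.imwrite('pics/b14.png',np.hstack([cv2.resize(p1[130:230,110:230,::-1],(390,325)),cv2.resize(p2[200:325,120:270,::-1],(390,325))]))
E
```

```text
0.06935089088964091 [-0.7  0.3 -0.9] [ 0.26 -0.04  2.22  2.05  0.47  1.91] [0.416 0.232 0.181]
g [0.5456 0.341  0.1198] cup axis [-0.14 -0.75 -0.64]
```

View pics/b14.png

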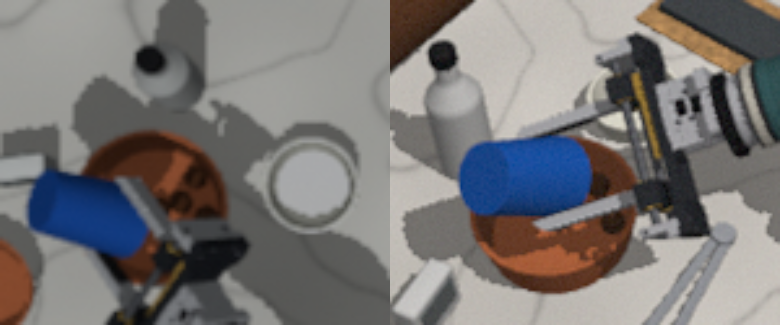

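Call:
move_arm(
  increments=[
    [[0.6, 0, 0, 0, 0, 0, 0.06], [0.6, 0, 0, 0, 0, 0, 0.12], [0.6, 0, 0, 0, 0, 0, 0.06], [0.6, 0, 0, 0, 0, 0, 0.12], [0.6, 0, 0, 0, 0, 0, 0.12], [0.6, 0, 0, 0, 0, 0, 0.12], [0.6, 0, 0, 0, 0, 0, 0.12], [0.6, 0, 0, 0, 0, 0, 0.12]],
  ],
)

```text
time: 18.93
tool_pos: [0.4158, 0.2321, 0.1805]
ee_rot: [-2.377, 1.08, -1.615]
wrist_force: [-0.0, 0.4, -1.4]
width: 0.0688
```

```bash
python3 - <<'E'
from rows import *
from bench import robot
import cv2
p1,d=robot.snapshot('top');p2,d=robot.snapshot('side')
cv2.imwrite('pics/b15.png',np.hstack([cv2.resize(p1[150:220,120:200,::-1],(390,340)),cv2.resize(p2[220:315,145:255,::-1],(390,340))]))
o=robot.get_obs();q=o['joint_positions']
G=lambda r,z:pose([.545,.340,z],40,r)
st=(o['tool_pos'],Ro.from_euler('xyz',o['ee_rot']))
print((st[0]+st[1].apply([0,0,.18])).round(4))
calls=[[G(r,z) for r,z in((158,.135),(152,.155),(145,.175),(138,.195),(131,.21),(124,.22),(117,.225),(110,.23))],[G(r,z) for r,z in((103,.235),(96,.24),(89,.245),(82,.25),(75,.255),(68,.26),(61,.265),(54,.27))],[G(r,.27) for r in(47,40,33,26,19,12,5,0)]]
for c in calls:
    print('call from',st[0].round(3));rows(st,c);st=c[-1]
    for x in c:
        qn,e,w=ik(*x,q);m=np.abs(qn-q).max();q=qn
        if e>1e-3:print('ERR',e)
    print('   q',q.round(2),m.round(2))
E
```

```text
[0.5453 0.341  0.1193]
call from [0.416 0.232 0.181]
[0.6, -0.138, -0.055, -0.062, 0.0, 0.001, -0.019]
[0.6, -0.314, -0.12, -0.13, 0.0, 0.001, -0.086]
[0.6, -0.491, -0.185, -0.198, 0.0, 0.001, -0.164]
[0.6, -0.667, -0.25, -0.266, -0.0, 0.001, -0.241]
[0.6, -0.799, -0.299, -0.317, -0.0, 0.001, -0.319]
[0.6, -0.888, -0.332, -0.351, -0.0, 0.001, -0.397]
[0.6, -0.932, -0.348, -0.368, -0.0, 0.001, -0.475]
[0.6, -0.976, -0.364, -0.385, -0.0, 0.001, -0.552]
   q [ 0.26 -0.27  2.13  1.37  0.42  1.98] 0.09
call from [0.415 0.231 0.292]
[0.6, -0.016, -0.044, -0.017, -0.0, -0.0, -0.078]
[0.6, -0.032, -0.088, -0.034, -0.0, -0.0, -0.156]
[0.6, -0.048, -0.132, -0.051, 0.0, -0.0, -0.233]
[0.6, -0.064, -0.177, -0.068, -0.0, 0.0, -0.311]
[0.6, -0.08, -0.221, -0.086, -0.0, -0.0, -0.389]
[0.6, -0.096, -0.265, -0.103, 0.0, -0.0, -0.467]
[0.6, -0.112, -0.309, -0.12, -0.0, 0.0, -0.544]
[0.6, -0.129, -0.353, -0.137, -0.0, -0.0, -0.622]
   q [ 0.26 -0.32  2.08  1.17  0.45  1.23] 0.1
call from [0.415 0.231 0.332]
[0.6, -0.0, -0.0, -0.0, 0.0, 0.0, -0.078]
[0.6, -0.0, -0.0, -0.0, 0.0, 0.0, -0.156]
[0.6, -0.0, -0.0, 0.0, 0.0, 0.0, -0.233]
[0.6, -0.0, 0.0, 0.0, 0.0, 0.0, -0.311]
[0.6, 0.0, 0.0, 0.0, 0.0, 0.0, -0.389]
[0.6, -0.0, -0.0, 0.0, 0.0, 0.0, -0.467]
[0.6, -0.0, 0.0, 0.0, 0.0, 0.0, -0.544]
[0.6, -0.0, -0.0, -0.0, 0.0, 0.0, -0.6]
   q [ 0.26 -0.32  2.08  1.17  0.45  0.28] 0.09
```

View pics/b15.png

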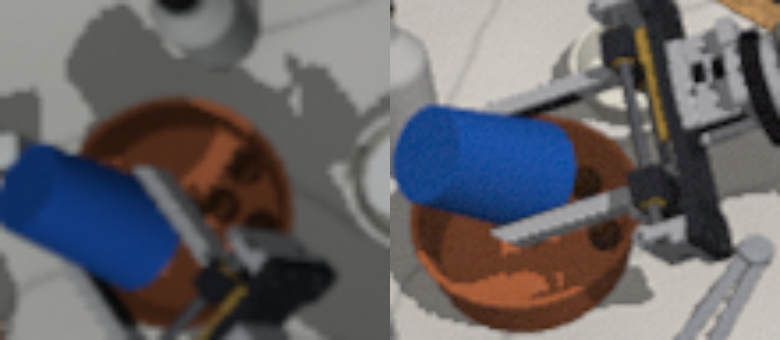

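Call:
move_arm(
  increments=[
    [[0.6, -0.138, -0.055, -0.062, 0, 0, -0.019], [0.6, -0.314, -0.12, -0.13, 0, 0, -0.05], [0.6, -0.491, -0.185, -0.198, 0, 0, -0.08], [0.6, -0.667, -0.25, -0.266, 0, 0, -0.12], [0.6, -0.799, -0.299, -0.317, 0, 0, -0.19], [0.6, -0.888, -0.332, -0.351, 0, 0, -0.26], [0.6, -0.932, -0.348, -0.368, 0, 0, -0.33], [0.6, -0.976, -0.364, -0.385, 0, 0, -0.4]],
  ],
)

```text
time: 19.7
tool_pos: [0.4153, 0.2314, 0.2925]
ee_rot: [-1.978, 0.544, -1.091]
wrist_force: [0.3, -0.2, -1.4]
width: 0.0691
```

```bash
python3 - <<'E'
from rows import *
from bench import robot
import cv2
p1,d=robot.snapshot('top');p2,d=robot.snapshot('side')
cv2.imwrite('pics/b16.png',np.hstack([cv2.resize(p1[130:230,110:230,::-1],(390,325)),cv2.resize(p2[200:325,120:270,::-1],(390,325))]))
o=robot.get_obs();q=o['joint_positions']
G=lambda r,z:pose([.545,.340,z],40,r)
st=(o['tool_pos'],Ro.from_euler('xyz',o['ee_rot']))
print((st[0]+st[1].apply([0,0,.18])).round(4), q.round(2))
E
```

```text
[0.5451 0.3405 0.2318] [ 0.26 -0.26  2.13  1.39  0.42  2.2 ]
```

View pics/b16.png

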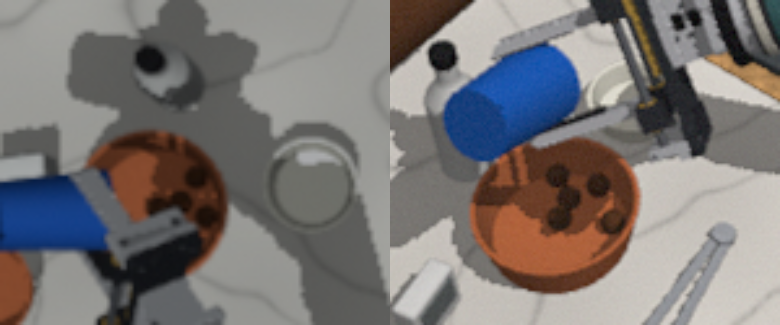

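```bash
python3 - <<'E'
from rows import *
from plan import plan
from bench import robot
o=robot.get_obs();q=o['joint_positions']
G=lambda r,z:pose([.54,.330,z],40,r)
st=(o['tool_pos'],Ro.from_euler('xyz',o['ee_rot']))
calls=[[G(r,z) for r,z in((117,.235),(110,.24),(103,.245),(96,.25),(89,.255),(82,.26),(75,.265),(68,.27))],[G(r,.27) for r in(61,54,47,40,33,26,19,12)]]
for c in calls:
    rows(st,c);print();st=c[-1]
plan([G(0,.27),pose([.55,0,.27],15),pose([.557,-.3175,.27],-5)],start=st)
E
```

```text
[0.6, 0.037, -0.025, -0.111, -0.002, 0.002, -0.074]
[0.6, 0.011, -0.064, -0.128, -0.002, 0.002, -0.152]
[0.6, -0.015, -0.103, -0.145, -0.002, 0.002, -0.23]
[0.6, -0.042, -0.143, -0.162, -0.002, 0.002, -0.308]
[0.6, -0.068, -0.182, -0.179, -0.002, 0.002, -0.385]
[0.6, -0.094, -0.221, -0.195, -0.002, 0.001, -0.463]
[0.6, -0.12, -0.26, -0.212, -0.002, 0.001, -0.541]
[0.6, -0.146, -0.299, -0.229, -0.002, 0.001, -0.619]

[0.6, -0.0, 0.0, -0.0, -0.0, 0.0, -0.078]
[0.6, 0.0, 0.0, 0.0, -0.0, -0.0, -0.156]
[0.6, -0.0, -0.0, -0.0, -0.0, -0.0, -0.233]
[0.6, -0.0, 0.0, -0.0, -0.0, 0.0, -0.311]
[0.6, -0.0, -0.0, 0.0, -0.0, -0.0, -0.389]
[0.6, -0.0, 0.0, 0.0, 0.0, -0.0, -0.467]
[0.6, 0.0, 0.0, 0.0, -0.0, 0.0, -0.544]
[0.6, -0.0, -0.0, 0.0, 0.0, 0.0, -0.622]

from [0.4104 0.2213 0.3316] [-2.623 -1.166  0.142] t 19.8
[-0.0, -0.0, -0.0] [0.0, 0.0, -0.133] rows 2 -> [0.41  0.221 0.332]
[-0.336, 0.98, -0.925] [-0.136, 0.0, 0.049] rows 4 -> [0.398 0.083 0.332]
[-0.211, 0.98, -0.578] [-0.114, 0.0, 0.042] rows 3 -> [ 0.388 -0.032  0.332]
[-0.014, 0.107, -0.039] [-0.011, 0.0, 0.004] rows 1 -> [ 0.387 -0.044  0.332]
[-0.087, 0.98, -0.24] [-0.082, 0.0, 0.03] rows 3 -> [ 0.387 -0.145  0.332]
[-0.039, 0.98, -0.108] [-0.079, 0.0, 0.029] rows 3 -> [ 0.388 -0.244  0.332]
[0.004, 0.591, 0.008] [-0.048, 0.0, 0.017] rows 2 -> [ 0.389 -0.303  0.332]
```

Call:
move_arm(
  increments=[
    [[0.6, 0.037, -0.025, -0.111, -0.002, 0.002, -0.074], [0.6, 0.011, -0.064, -0.128, -0.002, 0.002, -0.152], [0.6, -0.015, -0.103, -0.145, -0.002, 0.002, -0.23], [0.6, -0.042, -0.143, -0.162, -0.002, 0.002, -0.308], [0.6, -0.068, -0.182, -0.179, -0.002, 0.002, -0.385], [0.6, -0.094, -0.221, -0.195, -0.002, 0.001, -0.463], [0.6, -0.12, -0.26, -0.212, -0.002, 0.001, -0.541], [0.6, -0.146, -0.299, -0.229, -0.002, 0.001, -0.619]],
  ],
)

```text
time: 20.47
tool_pos: [0.4102, 0.2212, 0.3297]
ee_rot: [-1.948, -0.361, -0.733]
wrist_force: [0.3, 0.3, -1.0]
width: 0.069
```

Call:
move_arm(
  increments=[
    [[0.6, 0, 0, 0, 0, 0, -0.078], [0.6, 0, 0, 0, 0, 0, -0.156], [0.6, 0, 0, 0, 0, 0, -0.233], [0.6, 0, 0, 0, 0, 0, -0.311], [0.6, 0, 0, 0, 0, 0, -0.389], [0.6, 0, 0, 0, 0, 0, -0.467], [0.6, 0, 0, 0, 0, 0, -0.544], [0.6, 0, 0, 0, 0, 0, -0.622]],
  ],
)

```text
time: 21.13
tool_pos: [0.4102, 0.2213, 0.3294]
ee_rot: [-2.628, -1.164, 0.149]
wrist_force: [-0.6, -0.5, -0.9]
width: 0.069
```

Call:
move_arm(
  increments=[
    [[0.6, 0, 0, 0, 0, 0, -0.067], [0.6, 0, 0, 0, 0, 0, -0.133], [0.6, 0, 0, 0, 0, 0, -0.133]],
  ],
)

```text
time: 21.38
tool_pos: [0.4102, 0.2212, 0.3294]
ee_rot: [-3.132, -1.219, 0.689]
wrist_force: [-0.9, 0.1, -0.7]
width: 0.069
```

```bash
python3 - <<'E'
from rows import *
from plan import plan
plan([pose([.55,0,.27],15),pose([.557,-.3175,.27],-5)])
from bench import robot
import cv2
p2,d=robot.snapshot('side')
cv2.imwrite('pics/b17.png',cv2.resize(p2[150:340,100:330,::-1],None,fx=3,fy=3))
E
```

```text
from [0.4102 0.2212 0.3294] [-3.132 -1.219  0.689] t 21.38
[-0.325, 0.98, -0.927] [-0.136, 0.001, 0.049] rows 4 -> [0.398 0.083 0.331]
[-0.201, 0.98, -0.581] [-0.114, 0.001, 0.04] rows 3 -> [ 0.388 -0.032  0.331]
[-0.013, 0.109, -0.04] [-0.011, 0.0, 0.004] rows 1 -> [ 0.387 -0.044  0.332]
[-0.088, 0.98, -0.24] [-0.082, 0.0, 0.03] rows 3 -> [ 0.387 -0.145  0.332]
[-0.041, 0.98, -0.109] [-0.08, 0.0, 0.029] rows 3 -> [ 0.388 -0.244  0.332]
[0.003, 0.59, 0.008] [-0.047, 0.0, 0.018] rows 2 -> [ 0.388 -0.303  0.332]
```

View pics/b17.png

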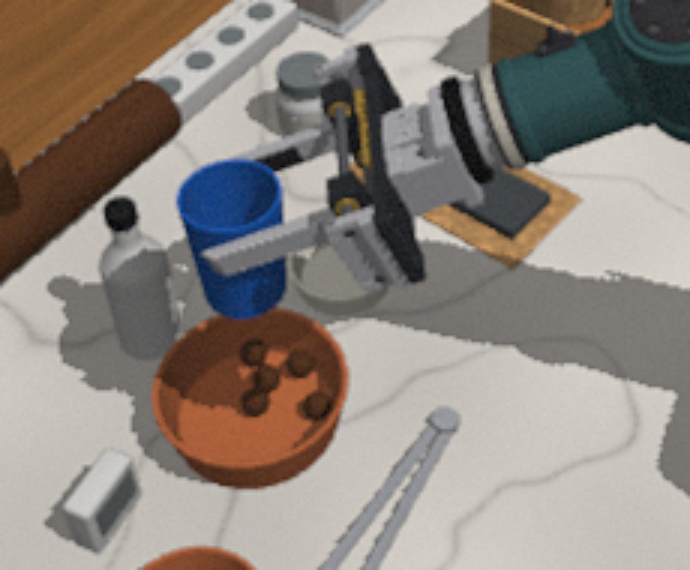

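Five pellets in the dish, cup upright. Back to the caddy.

Call:
move_arm(
  increments=[
    [[0.6, -0.07, 0.2, -0.19, -0.028, 0, 0.01], [0.6, -0.15, 0.45, -0.42, -0.06, 0, 0.022], [0.6, -0.24, 0.72, -0.68, -0.1, 0, 0.036], [0.6, -0.325, 0.98, -0.927, -0.136, 0.001, 0.049]],
  ],
)

```text
time: 21.77
tool_pos: [0.3974, 0.0822, 0.3311]
ee_rot: [-3.127, -1.221, 0.455]
wrist_force: [0.9, -0.3, -1.5]
width: 0.069
```

Call:
move_arm(
  increments=[
    [[0.6, -0.07, 0.33, -0.2, -0.038, 0, 0.013], [0.6, -0.14, 0.66, -0.4, -0.076, 0, 0.027], [0.6, -0.201, 0.98, -0.581, -0.114, 0.001, 0.04], [0.6, -0.201, 0.98, -0.581, -0.114, 0.001, 0.04]],
  ],
)

```text
time: 22.1
tool_pos: [0.3874, -0.0383, 0.3328]
ee_rot: [-3.141, -1.224, 0.262]
wrist_force: [-0.1, 0.6, -0.5]
width: 0.0689
```

Call:
move_arm(
  increments=[
    [[0.6, -0.03, 0.33, -0.09, -0.03, 0, 0.011], [0.6, -0.06, 0.66, -0.18, -0.06, 0, 0.022], [0.6, -0.1, 0.98, -0.28, -0.092, 0, 0.033]],
  ],
)

```text
time: 22.35
tool_pos: [0.386, -0.1356, 0.3328]
ee_rot: [-3.137, -1.224, 0.12]
wrist_force: [0.6, -0.4, -1.1]
width: 0.0688
```

Call:
move_arm(
  increments=[
    [[0.6, -0.015, 0.3, -0.04, -0.027, 0, 0.01], [0.6, -0.03, 0.6, -0.08, -0.053, 0, 0.019], [0.6, -0.041, 0.85, -0.109, -0.08, 0, 0.029], [0.6, -0.041, 0.98, -0.109, -0.08, 0, 0.029]],
  ],
)

```text
time: 22.68
tool_pos: [0.387, -0.2355, 0.3325]
ee_rot: [-3.136, -1.223, -0.017]
wrist_force: [0.1, 0.0, -0.5]
width: 0.0691
```

```bash
python3 - <<'E'
from rows import *
from plan import plan
plan([pose([.557,-.3175,.27],-5)])
E
```

```text
from [ 0.387  -0.2355  0.3325] [-3.136 -1.223 -0.017] t 22.68
[0.0, 0.672, 0.025] [-0.045, -0.001, 0.015] rows 2 -> [ 0.389 -0.303  0.332]
```

Call:
move_arm(
  increments=[
    [[0.6, 0, 0.25, 0.01, -0.017, 0, 0.006], [0.6, 0, 0.5, 0.02, -0.034, 0, 0.011], [0.6, 0, 0.672, 0.025, -0.045, -0.001, 0.015], [0.6, 0, 0.672, 0.025, -0.045, -0.001, 0.015], [0.6, 0, 0.672, 0.025, -0.045, -0.001, 0.015]],
  ],
)

```text
time: 23.1
tool_pos: [0.3892, -0.3006, 0.3314]
ee_rot: [3.141, -1.221, -0.08]
wrist_force: [-0.1, -0.3, -0.9]
width: 0.069
```

```bash
python3 - <<'E'
from rows import *
from plan import plan
from h import *
from bench import robot
o=robot.get_obs();print(o['joint_positions'].round(2))
p,R=o['tool_pos'],Ro.from_euler('xyz',o['ee_rot']);print('g',(p+R.apply([0,0,.18])).round(4),'axis',R.apply(A).round(3))
plan([pose([.557,-.3175,.27],-5),pose([.557,-.3175,.155],-5)])
p,d=robot.snapshot('top');z=dict(p=p,d=d,**robot.camera_params('top'));W=pts(z)
cv2.imwrite('pics/t18.png',cv2.resize(p[150:240,310:430,::-1],None,fx=5,fy=5))
hsv=cv2.cvtColor(p,cv2.COLOR_RGB2HSV);m=((hsv[...,0]>105)&(hsv[...,0]<130)&(hsv[...,1]>120))&(W[...,2]>.27)
print(W[m].min(0).round(3),W[m].max(0).round(3),W[m].mean(0).round(3))
p,d=robot.snapshot('side');cv2.imwrite('pics/s18.png',cv2.resize(p[40:220,210:400,::-1],None,fx=3.5,fy=3.5))
E
```

```text
[-1.01 -0.2   1.99  1.3   0.9  -0.01]
g [ 0.5578 -0.3144  0.2698] axis [0. 0. 1.]
from [ 0.3892 -0.3006  0.3314] [ 3.141 -1.221 -0.08 ] t 23.1
[-0.0, 0.022, -0.006] [-0.004, 0.0, 0.001] rows 1 -> [ 0.388 -0.303  0.332]
[-0.98, -0.001, 0.357] [0.0, 0.0, 0.0] rows 3 -> [ 0.388 -0.303  0.227]
[-0.101, -0.0, 0.037] [0.0, 0.0, 0.0] rows 1 -> [ 0.389 -0.303  0.217]
[ 0.134 -0.354  0.27 ] [0.593 0.186 1.494] [ 0.554 -0.316  0.294]
```

View pics/t18.png

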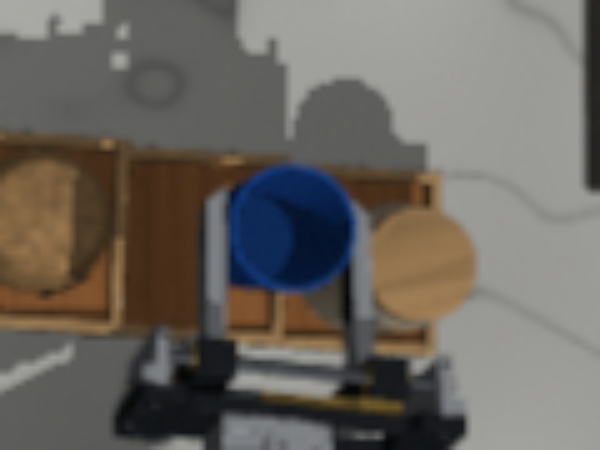

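View pics/s18.png

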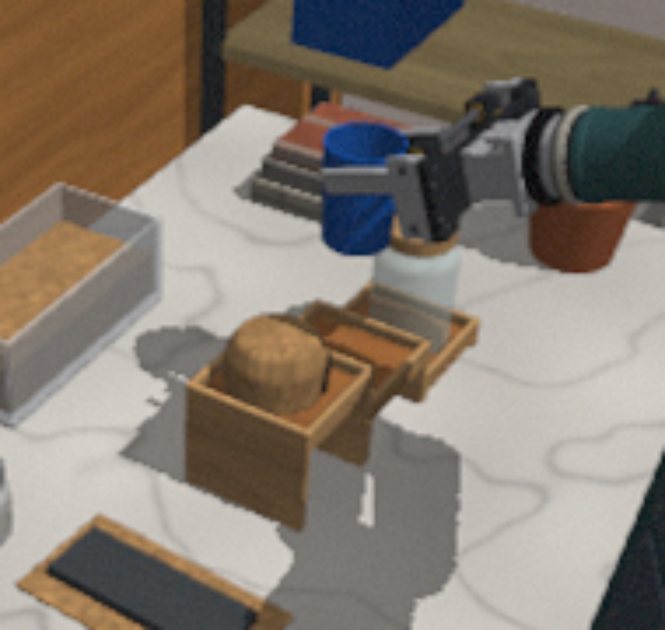

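Call:
move_arm(
  increments=[
    [[0.6, -0.15, 0.02, 0.05, -0.003, 0, 0], [0.6, -0.4, 0.02, 0.14, -0.003, 0, 0], [0.6, -0.65, 0.02, 0.23, -0.003, 0, 0], [0.6, -0.85, 0.02, 0.305, -0.003, 0, 0], [0.6, -0.98, 0.02, 0.35, -0.003, 0, 0], [0.6, -0.98, 0.02, 0.35, -0.003, 0, 0], [0.6, -0.98, 0.02, 0.35, -0.003, 0, 0]],
  ],
)

```text
time: 23.78
tool_pos: [0.3884, -0.3018, 0.2274]
ee_rot: [3.134, -1.222, -0.077]
wrist_force: [0.1, -0.7, -0.8]
width: 0.0691
```

```bash
python3 - <<'E'
from rows import *
from plan import plan
from bench import robot
o=robot.get_obs();p,R=o['tool_pos'],Ro.from_euler('xyz',o['ee_rot']);print('g',(p+R.apply([0,0,.18])).round(4),'axis',R.apply(A).round(3),o['wrist_force'].round(1))
plan([pose([.557,-.317,.138],-5)])
E
```

```text
g [ 0.5569 -0.3162  0.1658] axis [0.    0.003 1.   ] [ 0.1 -0.7 -0.8]
from [ 0.3884 -0.3018  0.2274] [ 3.134 -1.222 -0.077] t 23.78
[-0.261, 0.004, 0.097] [-0.001, 0.0, 0.002] rows 1 -> [ 0.389 -0.302  0.2  ]
```

Call:
move_arm(
  increments=[
    [[0.6, -0.07, 0, 0.026, 0, 0, 0], [0.6, -0.14, 0, 0.052, 0, 0, 0], [0.6, -0.2, 0, 0.074, 0, 0, 0], [0.6, -0.24, 0, 0.088, 0, 0, 0], [0.6, -0.255, 0, 0.094, 0, 0, 0], [0.6, -0.255, 0, 0.094, 0, 0, 0], [0.6, -0.255, 0, 0.094, 0, 0, 0]],
  ],
)

```text
time: 24.37
tool_pos: [0.3885, -0.3031, 0.2012]
ee_rot: [3.125, -1.223, -0.07]
wrist_force: [-0.3, 0.3, -0.5]
width: 0.0687
```

```bash
python3 - <<'E'
from rows import *
from bench import robot
o=robot.get_obs();p,R=o['tool_pos'],Ro.from_euler('xyz',o['ee_rot']);print('g',(p+R.apply([0,0,.18])).round(4),'axis',R.apply(A).round(3),o['wrist_force'].round(1))
E
```

```text
g [ 0.5571 -0.3179  0.1399] axis [-0.001  0.006  1.   ] [-0.3  0.3 -0.5]
```

Call:
move_arm(
  increments=[
    [[0.6, -0.012, 0, 0.004, 0, 0, 0], [0.6, -0.025, 0, 0.009, 0, 0, 0], [0.6, -0.025, 0, 0.009, 0, 0, 0], [0.6, -0.025, 0, 0.009, 0, 0, 0]],
  ],
)

```text
time: 24.7
tool_pos: [0.3884, -0.3032, 0.1984]
ee_rot: [3.125, -1.223, -0.071]
wrist_force: [-0.0, 0.8, 0.7]
width: 0.0687
```

```bash
python3 - <<'E'
from rows import *
from bench import robot
import cv2
p,d=robot.snapshot('side');cv2.imwrite('pics/s19.png',cv2.resize(p[80:200,230:390,::-1],None,fx=4.5,fy=4.5))
o=robot.get_obs();p,R=o['tool_pos'],Ro.from_euler('xyz',o['ee_rot']);print('g',(p+R.apply([0,0,.18])).round(4),'axis',R.apply(A).round(3),o['wrist_force'].round(1))
E
```

```text
g [ 0.557  -0.3181  0.137 ] axis [-0.001  0.006  1.   ] [-0.3  0.1 -0.3]
```

View pics/s19.png

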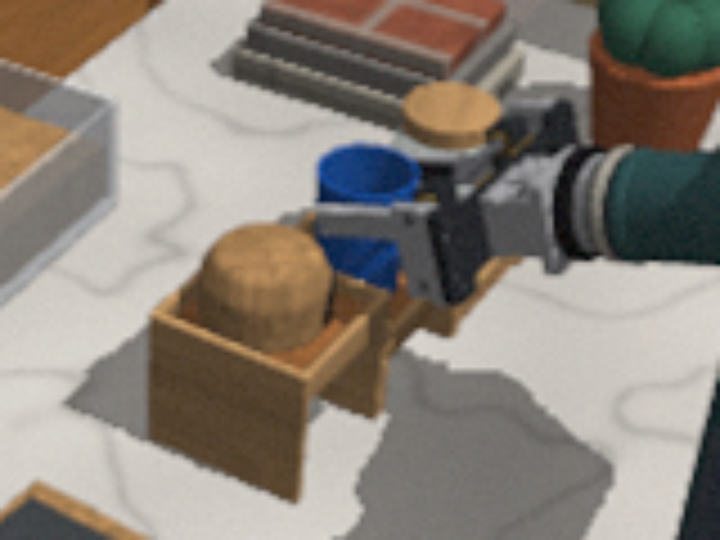

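Call:
move_arm(
  increments=[
    [[0.6, -0.008, 0, 0.003, 0, 0, 0], [0.6, -0.008, 0, 0.003, 0, 0, 0], [0.78, -0.008, 0, 0.003, 0, 0, 0], [0.82, -0.008, 0, 0.003, 0, 0, 0], [0.88, -0.008, 0, 0.003, 0, 0, 0], [0.88, -0.008, 0, 0.003, 0, 0, 0], [0.88, -0.008, 0, 0.003, 0, 0, 0], [0.88, -0.008, 0, 0.003, 0, 0, 0]],
  ],
)

```text
time: 25.42
tool_pos: [0.3883, -0.303, 0.197]
ee_rot: [3.127, -1.222, -0.072]
wrist_force: [-0.5, -0.4, -0.7]
width: 0.0829
```

```bash
python3 - <<'E'
from rows import *
from plan import plan
from bench import robot
import cv2
o=robot.get_obs();print(o['width'],o['wrist_force'].round(1))
for n in('top','side'):
    p,d=robot.snapshot(n);a=p[150:240,310:430] if n=='top' else p[80:200,230:390];cv2.imwrite(f'pics/{n}20.png',cv2.resize(a[...,::-1],None,fx=4.5,fy=4.5))
plan([pose([.557,-.318,.25],-5)])
E
```

```text
0.08291134211043821 [-0.5 -0.4 -0.7]
from [ 0.3884 -0.303   0.1971] [ 3.126 -1.222 -0.071] t 25.52
[0.98, 0.008, -0.355] [0.0, -0.0, 0.003] rows 3 -> [ 0.388 -0.303  0.301]
[0.096, -0.0, -0.034] [0.0, -0.0, 0.0] rows 1 -> [ 0.389 -0.303  0.312]
```

View pics/top20.png

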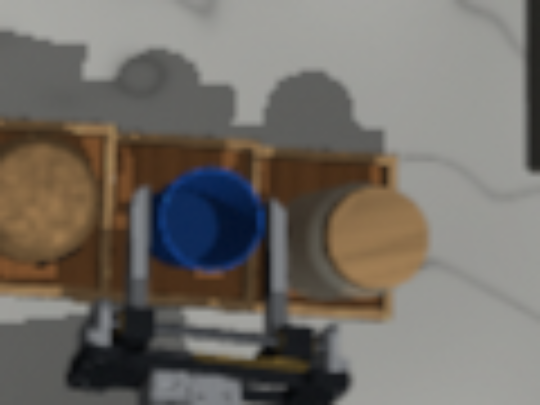

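Call:
move_arm(
  increments=[
    [[0.88, 0.08, 0, -0.029, 0, 0, 0], [0.88, 0.2, 0, -0.072, 0, 0, 0], [0.88, 0.35, 0, -0.127, 0, 0, 0], [0.88, 0.55, 0, -0.2, 0, 0, 0], [0.88, 0.8, 0, -0.29, 0, 0, 0], [0.88, 0.98, 0, -0.355, 0, 0, 0]],
  ],
)

```text
time: 26.02
tool_pos: [0.3886, -0.3025, 0.3034]
ee_rot: [3.124, -1.223, -0.069]
wrist_force: [0.4, -0.3, 0.5]
width: 0.0831
```

Call:
move_arm(
  increments=[
    [[0.88, 0.1, 0, -0.35, 0, 0, 0], [0.88, 0.1, 0, -0.7, 0, 0, 0], [0.88, 0.1, 0, -0.7, 0, 0, 0], [0.88, 0.1, 0, -0.7, 0, 0, 0]],
  ],
)

```text
time: 26.35
tool_pos: [0.3255, -0.2973, 0.3358]
ee_rot: [3.118, -1.224, -0.066]
wrist_force: [0.5, 0.2, 0.6]
width: 0.0829
```

```bash
python3 - <<'E'
from h import *
from bench import robot
o=robot.get_obs();print(o['tool_pos'].round(3),o['wrist_force'].round(1),np.abs(o['qvel']).max())
for n in('top','side'):
    p,d=robot.snapshot(n);cv2.imwrite(f'pics/{n}21.png',cv2.resize(p[...,::-1],(800,600),interpolation=cv2.INTER_CUBIC))
    z=dict(p=p,d=d,**robot.camera_params(n));W=pts(z);hsv=cv2.cvtColor(p,cv2.COLOR_RGB2HSV)
    np.savez(f'pics/{n}21.npz',**z)
    m=((hsv[...,0]>105)&(hsv[...,0]<130)&(hsv[...,1]>120))&(W[...,2]>.148)&(W[...,2]<.165)&(W[...,0]<.7)&(W[...,1]>-.4)&(W[...,1]<-.2)
    q=W[m];print(n,'cup rim',q.mean(0).round(3),q.min(0).round(3),q.max(0).round(3))
    m=(hsv[...,0]<14)&(hsv[...,1]>130)&(abs(W[...,2]-.05)<.006)&(np.hypot(W[...,0]-.56,W[...,1]-.32)<.09)
    (c,r)=cv2.minEnclosingCircle((W[m][:,:2]*1000).astype(np.float32));print('dish',np.round(c,1),r)
E
```

```text
[ 0.325 -0.297  0.336] [0.5 0.2 0.6] 0.046465027222559144
top cup rim [ 0.559 -0.32   0.156] [ 0.524 -0.352  0.148] [ 0.59  -0.283  0.164]
dish [562.4 320.6] 77.93660736083984
side cup rim [ 0.554 -0.308  0.151] [ 0.521 -0.353  0.148] [ 0.59  -0.28   0.156]
dish [560.5 322.7] 79.77630615234375
```

View pics/top21.png

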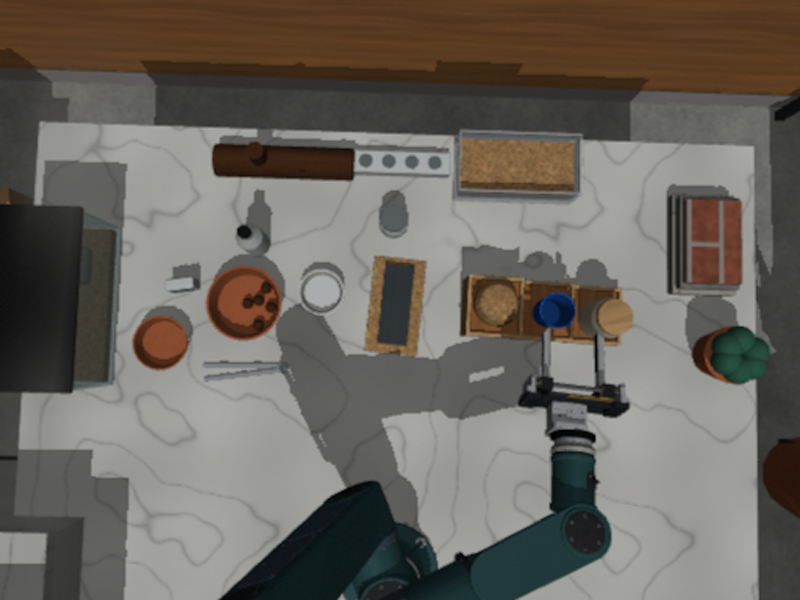

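View pics/side21.png

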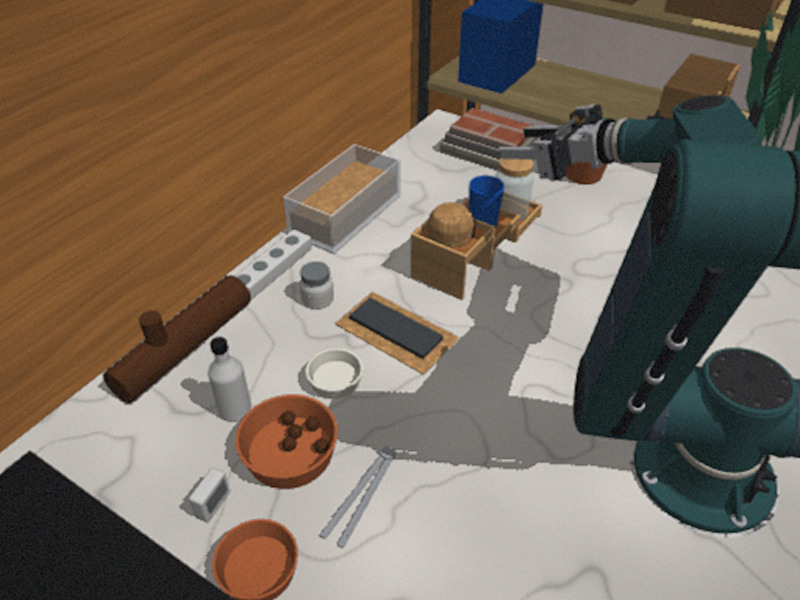

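Both pictures show the job done: the tile is flat on the mat (top view 397,305), five pellets are in the larger dish (top 262,303), and the empty cup stands upright in the middle tray (top 553,310). Nothing else appears to have moved, and the gripper is clear. Handing in.

```bash
python3 - <<'E'
from bench import robot
print(robot.close_job())
E
```

```text
the job is handed in; nothing more can be done
None
```

The job is done and handed in at about 26.5 s of the 67 s allowed; the hand-in gave no verdict.

**What I did:** I lifted the slate tile off the larger dish and laid it flat on the cork mat, lengthwise. I then took the cup, poured the pellets with its lip about 30 mm above the dish rim, and stood it back in the middle tray.

**Last checks:**
- **Tile:** it lies flat, and its long axis is within about 0.5° of the mat's. In the side view its centre is about 3 mm from the mat's.
- **Pellets:** all five are visible in the dish, and the cup is empty.
- **Cup:** its rim is at the standing height of about 0.155 m, centred near (0.557, -0.317). I measured the tray centre only roughly, so the cup may be a few millimetres off it, but it is well inside.
- **Dish:** its centre is within about 2 mm of where it started. By eye, nothing else moved.
- **Robot:** the gripper is clear of everything, and the wrist force stayed under about 9 N in all readings.

**Disagreements:** the top and side views differed by up to about 5 mm on the mat and tile centres. The side view's average for the cup rim was also off, because the gripper and shading hide part of it. The overall extents agreed in both views.

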